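# Charge the deburring tumbler from a hand shovel

## Robot

A 6-joint arm with a two-finger parallel gripper is mounted at the origin on the work surface. World frame = base frame: x ahead of the robot, y to its left, z up, the work surface at z = 0. Lengths are in mm, angles in degrees, forces in N, time in s.
With the tool pointing down it reaches from about 250 to 725 mm from the base axis. Payload 9.7 kg.
Tool frame: the origin (TCP) lies midway between the tips of the shut fingers; the grasp point (between the pads) lies 19 mm behind it (bot.tcp_to_grasp is the z of the grasp point in the tool frame, in mm); z points along the fingers, y is the line along which they close (so a half turn about z gives the same grasp; the last joint's range is limited). The gripper opens to 85 mm and grips with 20 to 120 N. Pads are 22 mm wide; open, the fingers measure 114 mm over their backs; the gripper's body (76 mm by 85 mm) begins 54 mm behind the grasp point. The pads swing forward as they close: fully open they stand 13 mm farther back than shut.
Start: joints at [69.901, 4.979, 10.078, 95.1, 0, 90], TCP at [189.004, 516.502, 201.784] pointing down, gripper open.
Joint ranges: [-179.16, 179.16], [-48.56, 103.87], [-65.8, 70.77], [-126.05, 130.52], [-82.76, 87.17], [-180, 180]. Speed limits (degrees/s): [127.2, 127.2, 147.25, 180, 180, 180].

## Interface

Orientations are given as [roll, pitch, yaw] about the fixed x, y, z axes, in that order (R = Rz(yaw) Ry(pitch) Rx(roll)).
In Python, from rig import bot, optics gives the robot as it stands. The module is installed in compiled form; this text tells all that it offers.
- The arm moves only by the shell command python3 -m inch 'ROWS' [FORCE]. ROWS is JSON, a list of rows, each an object with "slide": the shift along the tool's x, y, z normalised to -1 to 1, where 1 is 0.1 m, a list of three; "twist": the turn, a rotation vector about the tool's x, y, z normalised to -1 to 1, where 1 is 2 rad, a list of three; "gripper": the opening, from 0 (shut) to 1 (fully open). A call has exactly 10 rows; each row is the pose to reach, as a shift and turn from the pose commanded when the call began, along the tool's axes at that moment; what a row does not reach only later rows make up. A row lasts 1/12 s, in which the tool goes at most 41.7 mm and 7.16 degrees, less where a joint would pass 70% of its speed; a pose out of reach is approached as far as the arm can. A call with a number of a shift or a turn outside -1 to 1 is refused whole. A call with a gripper value outside its range is refused whole. The fingers move at their own pace and stop on an object; FORCE is the grip in N (left out, the last holds). Time passes only in rows, so rows that repeat a pose let the fingers close, or fill a call up. It gives the time, the measured TCP pose, the force, the opening and the grip force at its end, in the units of the state.
- bot.read_state(): the state, without advancing time (a new reading comes with each control period).
- optics.capture(name): name is "side" or "top"; returns a dict with "image" (420x560x3 uint8, red, green, blue), "fx", "fy", "cx", "cy" (pixels), "position" and "rotation" of the camera in the world. Camera axes: x right, y down, z forward; pixel columns grow to the right and rows downward; lengths in mm; the calibration is good to about 2 mm. A picture is of the moment at which its call begins. There is no depth.
- bot.sign_off(): hands the job in; it is judged then, once.
The state is a dict: "time_s": time; "joint_pos": joint angles; "joint_vel": joint speeds; "joint_torque": joint torques, N m; "tcp_pos": TCP position; "tool_rot": TCP orientation; "ft_force": force on the tool from outside, world axes, zero at the start; "moment": the same for the moment, N m; "opening": finger opening in mm; "grip_force": force on a finger pad.
Only numpy, scipy, OpenCV 4.12 (cv2) and the standard library are available. Lean on these libraries where they do the work, as an engineer would, in place of code of your own. Each camera call takes 0.05 s, during which the arm holds its last target. There are 200 camera calls.

## Task

Load the vibratory tumbler: lift its cover straight up off the two studs, keeping it level so that it does not cock and jam, and lay it flat in the middle of the cork mat, handle up. Then pick up the flat hand shovel and carry it level, press the blade's front edge down on the tub's rim and, keeping it at the rim, tip the shovel until all five brass clamps have slid into the tub; do not handle the clamps with the gripper. Finally set the empty shovel down flat on the bench, right way up; put things down rather than dropping them, and leave everything else on the bench where it is.

Things in the scene. Friction and masses are not known exactly. Their poses are not given: they have to be found in the camera images.
- tumbler: Bench-top vibratory deburring machine, fixed on the bench, at another place and yaw each time: grey base 190 x 150 mm, coil springs, and an open white tub on top, 155 mm high in all. Origin: centre of its underside, on the bench. The tub is 180 mm long along x and 140 mm wide along y outside, walls 7 mm, inside 61 mm deep; the control panel is on the -x end.
- tub_rim (a point): Centre of the tub's mouth, at rim height (155 mm above the bench); axes as the tumbler's. The free long rims run along x at y = +-70 mm (outer face). On a lug at each end, at x = +-106 mm, y = 0, an upright 8 mm steel stud stands 32 mm above the rim, in the shovel's way at the short ends.
- cover: Loose flat aluminium cover, seated on the rim, axes parallel to the tumbler's: plate 178 x 140 x 8 mm with a tab at each end (246 mm over all along x), each with an 11 mm hole over a stud (1.5 mm play all round); 0.36 to 0.59 kg. Origin: centre of its underside. Free of the studs once raised by over 32 mm. Its wing nuts are already off.
- cover_grip (a point): Centre of the cover's black handle bar, 40 mm above the cover's underside: square bar 14 x 14 mm, 104 mm long along the cover's x, on two posts at x = +-43 mm, with 25 mm clear below it. Straight above the cover's centre of mass: held off-centre, the cover tilts.
- mat: Cork mat, fixed on the bench, 280 mm along x by 190 mm along y, 4 mm thick. Origin: centre of its underside. The cover belongs on it long side to long side; its centre may be off by 45 mm either way. The mat is on one side of the tumbler and the shovel on the other; which is which varies.
- shovel: Loose flat hand shovel of sheet steel, 0.28 kg, lying flat on the bench. Origin: centre of the blade's underside; x points out of the front edge, z up. Blade 105 mm long (x), 100 mm wide (y), 3 mm thick; side walls 18 mm high, 10 mm over the front 40 mm; back wall 26 mm high; none in front. The handle stands out behind (to -x), parallel to the blade.
- shovel_grip (a point): Middle of the shovel's wooden handle, 125 mm behind the blade's centre and 42 mm above the blade's underside. Handle: flat-sided bar, 24 mm wide (y), 22 mm high, from 72 to 182 mm behind the blade's centre. The handle may be gripped by its sides at any pitch.
- shovel_lip (a point): Middle of the shovel's front edge, on its underside, 52.5 mm ahead of the blade's centre; axes as the shovel's.
- clamp1_mid (a point): Loose brass saddle clamp with a flat foot 26 x 15 x 5 mm and a rounded hump, 13 mm high, 25 g; it starts on the shovel's blade, foot down. This point is its centre. The clamps begin to slide when the blade is tipped by 25 to 36 degrees, depending on the day's friction; at about 45 to 50 degrees all have slid off.
- clamp2_mid (a point): Loose brass saddle clamp with a flat foot 26 x 15 x 5 mm and a rounded hump, 13 mm high, 25 g; it starts on the shovel's blade, foot down. This point is its centre.
- clamp3_mid (a point): Loose brass saddle clamp with a flat foot 26 x 15 x 5 mm and a rounded hump, 13 mm high, 25 g; it starts on the shovel's blade, foot down. This point is its centre.
- clamp4_mid (a point): Loose brass saddle clamp with a flat foot 26 x 15 x 5 mm and a rounded hump, 13 mm high, 25 g; it starts on the shovel's blade, foot down. This point is its centre.
- clamp5_mid (a point): Loose brass saddle clamp with a flat foot 26 x 15 x 5 mm and a rounded hump, 13 mm high, 25 g; it starts on the shovel's blade, foot down. This point is its centre.
- wingnut1: Steel wing nut, about 38 mm across, 19 mm high, on the bench beside the tumbler's +y side. Leave alone.
- wingnut2: Steel wing nut, about 38 mm across, 19 mm high, on the bench beside the tumbler's -y side. Leave alone.
- soap: White plastic bottle, 56 mm across and 175 mm tall, standing close behind the tumbler's +x end. Origin at its foot. Leave alone.
- spool: Wire spool 80 mm across, 50 mm high, standing close to the near (-x) end of the mat. Origin at its foot. Leave alone.
- glue: Glue bottle 44 mm across, 130 mm tall, standing close in front of the shovel's blade. Origin at its foot. Leave alone.
- pliers: Pliers with red grips, about 155 mm long (along their x), 13 mm high, lying across, close in front of the tumbler's -x end. Leave alone.
- hammer: Hammer lying on the bench at the robot's right. Leave alone.
Mind the look-alikes: they are no part of the job. Leave any red look-alike of the cover alone.

How it is judged:
By the outcome, as a careful person would: the job done as asked, in the order asked, and still so for the second after the job is handed in, with the robot touching nothing.
It also fails if it takes over 72 s, if anything falls off the work surface, if the arm or the gripper's body presses on something with over 40 N, if the wrist force passes 120 N, or if a joint passes its speed limit or range.

## Working session

There is one attempt and no reset: what is moved stays moved. The work goes in short steps, Python scripts to look and compute and a shell command to move; the robot and the scene stay as the last step left them, time stands still between calls to the robot, and variables do not carry over. Pictures are saved under pics/ and viewed, at most 10 in all, crops included, and the job is handed in when it is done.

```bash
ls; mkdir -p pics
cat > h.py <<'E'
import numpy as np, cv2, json
from scipy.spatial.transform import Rotation as R
from rig import bot, optics
def cap(n,f=None):
    c=optics.capture(n)
    if f: cv2.imwrite('pics/'+f,c['image'][:,:,::-1])
    return c
def plane(c,u,v,z):
    d=np.array(c['rotation'])@np.array([(u-c['cx'])/c['fx'],(v-c['cy'])/c['fy'],1.]); p=np.array(c['position'],float)
    return p+d*(z-p[2])/d[2]
def proj(c,P):
    q=np.array(c['rotation']).T@(np.array(P,float)-np.array(c['position']))
    return np.array([c['fx']*q[0]/q[2]+c['cx'],c['fy']*q[1]/q[2]+c['cy']])
E
python3 - <<'E'
from h import *
a=cap('top','top0.png'); b=cap('side','side0.png')
for c in(a,b): print(c['position'],np.round(c['rotation'],3).tolist(),c['fx'],c['cx'],c['cy'])
print(bot.read_state(), bot.tcp_to_grasp)
E
```

```text
pics
[ 394.72376765  -71.10788583 1322.89446415] [-173.278, -1.112, -89.283] 453.5086418012762 273.7605709911735 204.5887469377011
[-142.98786961 -988.1483719   822.3883112 ] [-120.798, 0.333, -37.507] 502.3641437343097 282.80502037177456 214.69706939108787
{'time_s': 0.1, 'joint_pos': array([6.99019908e+01, 5.00902624e+00, 1.00360366e+01, 9.50992697e+01,
       5.22171973e-04, 8.99998018e+01]), 'joint_vel': array([-0.03043363, -0.1433831 ,  0.09535511,  0.09476004, -0.05165119,
        0.00222612]), 'joint_torque': array([ 3.71114002e-04, -5.21561372e+01,  4.65654802e+01,  1.60485698e-02,
       -8.07468609e-05,  1.15774407e-05]), 'tcp_pos': array([188.9037428 , 516.26766074, 201.1171619 ]), 'tool_rot': array([-1.79927741e+02, -5.22421562e-04,  1.59902188e+02]), 'ft_force': array([ 0.21146982, -0.11069689, -0.23193424]), 'moment': array([ 0.02222359,  0.00105559, -0.02287392]), 'grip_force': 0.0, 'opening': 85.52628438824601} -18.700000000000003
```

```bash
sed -i "s/    c=optics.capture(n)/    c=dict(optics.capture(n)); c['rotation']=R.from_euler('xyz',c['rotation'],degrees=True).as_matrix()/" h.py
```

```text
(no output)
```

View pics/top0.png

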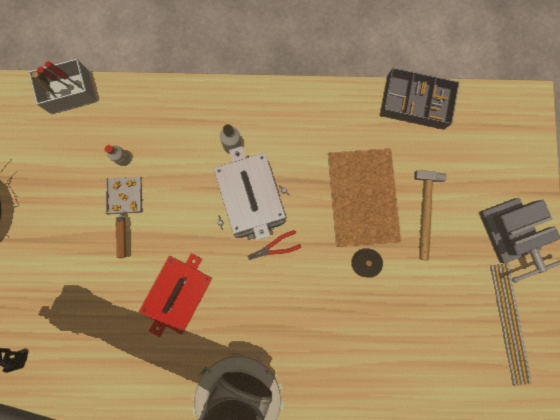

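View pics/side0.png

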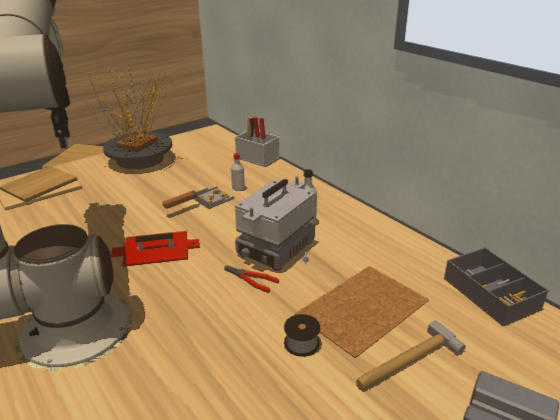

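Candidates for the cover: the grey one on the tumbler with its handle at top (249,191), and the red look-alike on the bench at (175,296). I choose the grey one. Shovel: blade (124,195), handle (121,238). Mat at (364,197), spool (367,263), and glue (116,154) in front of the shovel.

```bash
cat > m.py <<'E'
from h import *
c=cap('top'); im=c['image']; hsv=cv2.cvtColor(im,cv2.COLOR_RGB2HSV)
def blob(mask,box,name,z):
    m=np.zeros(mask.shape,np.uint8); x0,y0,x1,y1=box; m[y0:y1,x0:x1]=mask[y0:y1,x0:x1]
    cs,_=cv2.findContours(m*255 if m.max()==1 else m,cv2.RETR_EXTERNAL,cv2.CHAIN_APPROX_NONE)
    k=max(cs,key=cv2.contourArea)
    P=np.array([plane(c,*p[0],z)[:2] for p in k],np.float32)
    r=cv2.minAreaRect(P); print(name,np.round(r[0],1),np.round(r[1],1),round(r[2],2),'px',np.round(k[:,0].mean(0)))
    return k
H,S,V=[hsv[:,:,i] for i in range(3)]
blob((V<75).astype(np.uint8),(225,160,270,222),'handle',195)
blob(((S<60)&(V>110)).astype(np.uint8),(205,140,295,245),'cover',163)
blob(((V<190)&(S>90)&(H<18)).astype(np.uint8),(315,140,410,248),'mat',4)
blob(((V<150)&(S>90)&(H<18)).astype(np.uint8),(105,214,140,262),'shovelhandle',53)
blob((S<60).astype(np.uint8),(95,172,150,218),'blade',10)
cv2.imwrite('pics/crop1.png',cv2.resize(im[130:270,90:300],None,fx=3.8,fy=3.8,interpolation=cv2.INTER_CUBIC)[:,:,::-1])
E
python3 m.py
```

```text
handle [562.  -28.8] [100.4  10.5] 18.01 px [249. 191.]
cover [563.8 -27.9] [246.6 140.6] 17.96 px [249. 192.]
mat [ 577.2 -356.3] [297.1 281.2] 0.11 px [365. 200.]
shovelhandle [445.4 323.8] [105.6  38.7] 3.03 px [124. 238.]
blade [565.4 343. ] [116.   97.6] 2.68 px [125. 198.]
```

View pics/crop1.png

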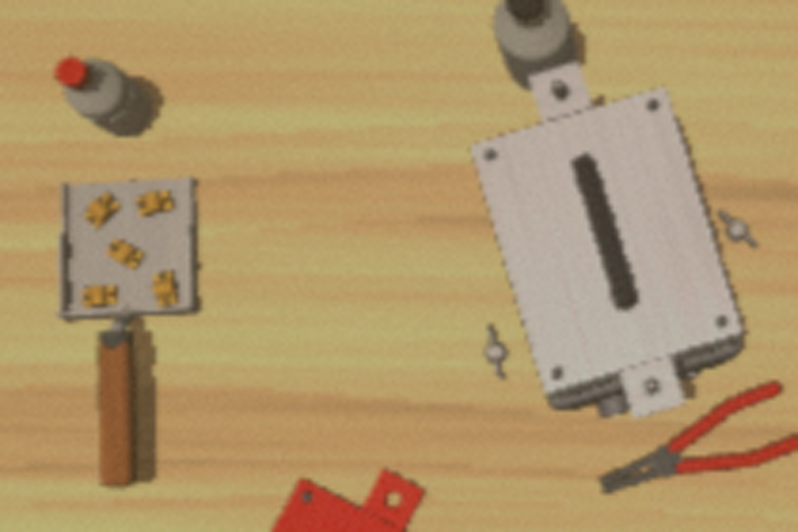

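The crop confirms it: grey cover on the studs at crop (560,90) and (652,385), with the handle from (582,160) to (627,303). The shovel blade has corners (64,184), (194,180), (198,314) and (64,317), with five brass clamps on it, and the handle runs x 100–132, y 333–485.

Run:
```python
from h import *
c=cap('top'); f=lambda u,v,z: plane(c,90+u/3.8,130+v/3.8,z)[:2].round(1)
print('blade FL FR BR BL',[f(*p,z) for p,z in (((64,184),10),((194,180),10),((198,314),26),((64,317),26))])
print('handle ends',f(116,333,53),f(115.5,485,53))
print('handle sides',f(100,410,53),f(132,410,53))
print('mat',[plane(c,*p,4)[:2].round(1) for p in((328,151),(390,148),(400,243),(335,247))])
print('spool',plane(c,367,263,50).round(),'glue',plane(c,111,149,125).round(),'studs',f(560,90,187),f(652,385,187))
for n,p in (('soap',(230,130)),('red',(175,296)),('redhi',(195,258))): print(n,plane(c,*p,40).round())
```

```text
blade FL FR BR BL [array([619.4, 392.8]), array([624.1, 293.8]), array([519.2, 281.6]), array([515.5, 381.6])]
handle ends [501.7 333.6] [390.8 328.2]
handle sides [445.1 342.2] [445.4 319. ]
mat [array([ 713.5, -254.2]), array([ 725.9, -440. ]), array([ 443.2, -464.3]), array([ 429.1, -274.2])]
spool [ 385. -357.   50.] glue [680. 346. 125.] studs [658.3   3.1] [461.1 -61.8]
soap [762.  36.  40.]
red [287. 176.  40.]
redhi [392. 125.  40.]
```

```bash
cat >> h.py <<'E'
def plan(wps,start=None):
    "wps: list of (x,y,z,roll,pitch,yaw); prints per-call slide/twist, split to fit"
    if start is None:
        s=bot.read_state(); p=np.array(s['tcp_pos']); q=R.from_euler('xyz',s['tool_rot'],degrees=True)
    else: p=np.array(start[:3],float); q=R.from_euler('xyz',start[3:],degrees=True)
    for w in wps:
        t=np.array(w[:3],float); r=R.from_euler('xyz',w[3:],degrees=True); rv=(q.inv()*r).as_rotvec()
        for n in range(1,20):
            st=[]; pp,qq=p,q
            for k in range(n):
                a=(k+1)/n; np_=p+(t-p)*a; nq=q*R.from_rotvec(rv*a)
                st.append((qq.inv().apply(np_-pp)/100,(qq.inv()*nq).as_rotvec()/2)); pp,qq=np_,nq
            if max(abs(x[0]).max() for x in st)<=1 and np.linalg.norm(rv)/n<1.15: break
        for x in st: print('slide',x[0].round(3).tolist(),'twist',x[1].round(3).tolist())
        print('--',w); p,q=t,r
E
python3 -c "
from h import *
plan([(562,-28.5,290,180,0,18.1)])"
```

```text
slide [-0.768, -0.548, -0.126] twist [-0.0, 0.0, 0.177]
slide [-0.91, -0.248, -0.126] twist [-0.0, 0.0, 0.177]
slide [-0.94, 0.082, -0.126] twist [-0.0, 0.0, 0.177]
slide [-0.853, 0.403, -0.127] twist [-0.0, 0.0, 0.177]
slide [-0.661, 0.673, -0.127] twist [-0.0, 0.0, 0.177]
slide [-0.387, 0.86, -0.127] twist [-0.0, 0.0, 0.177]
slide [-0.065, 0.941, -0.127] twist [-0.0, 0.0, 0.177]
-- (562, -28.5, 290, 180, 0, 18.1)
```

```bash
python3 -m inch '[{"slide":[-0.26,-0.18,-0.04],"twist":[0,0,0.06],"gripper":1},{"slide":[-0.51,-0.37,-0.08],"twist":[0,0,0.12],"gripper":1},{"slide":[-0.77,-0.55,-0.13],"twist":[0,0,0.177],"gripper":1},{"slide":[-0.77,-0.55,-0.13],"twist":[0,0,0.177],"gripper":1},{"slide":[-0.77,-0.55,-0.13],"twist":[0,0,0.177],"gripper":1},{"slide":[-0.77,-0.55,-0.13],"twist":[0,0,0.177],"gripper":1},{"slide":[-0.77,-0.55,-0.13],"twist":[0,0,0.177],"gripper":1},{"slide":[-0.77,-0.55,-0.13],"twist":[0,0,0.177],"gripper":1},{"slide":[-0.77,-0.55,-0.13],"twist":[0,0,0.177],"gripper":1},{"slide":[-0.77,-0.55,-0.13],"twist":[0,0,0.177],"gripper":1}]'
python3 -m inch '[{"slide":[-0.23,-0.06,-0.03],"twist":[0,0,0.05],"gripper":1},{"slide":[-0.46,-0.12,-0.06],"twist":[0,0,0.09],"gripper":1},{"slide":[-0.69,-0.19,-0.1],"twist":[0,0,0.13],"gripper":1},{"slide":[-0.91,-0.25,-0.13],"twist":[0,0,0.177],"gripper":1},{"slide":[-0.91,-0.25,-0.13],"twist":[0,0,0.177],"gripper":1},{"slide":[-0.91,-0.25,-0.13],"twist":[0,0,0.177],"gripper":1},{"slide":[-0.91,-0.25,-0.13],"twist":[0,0,0.177],"gripper":1},{"slide":[-0.91,-0.25,-0.13],"twist":[0,0,0.177],"gripper":1},{"slide":[-0.91,-0.25,-0.13],"twist":[0,0,0.177],"gripper":1},{"slide":[-0.91,-0.25,-0.13],"twist":[0,0,0.177],"gripper":1}]'
python3 -m inch '[{"slide":[-0.3,0.03,-0.04],"twist":[0,0,0.06],"gripper":1},{"slide":[-0.6,0.05,-0.08],"twist":[0,0,0.12],"gripper":1},{"slide":[-0.94,0.08,-0.13],"twist":[0,0,0.177],"gripper":1},{"slide":[-0.94,0.08,-0.13],"twist":[0,0,0.177],"gripper":1},{"slide":[-0.94,0.08,-0.13],"twist":[0,0,0.177],"gripper":1},{"slide":[-0.94,0.08,-0.13],"twist":[0,0,0.177],"gripper":1},{"slide":[-0.94,0.08,-0.13],"twist":[0,0,0.177],"gripper":1},{"slide":[-0.94,0.08,-0.13],"twist":[0,0,0.177],"gripper":1},{"slide":[-0.94,0.08,-0.13],"twist":[0,0,0.177],"gripper":1},{"slide":[-0.94,0.08,-0.13],"twist":[0,0,0.177],"gripper":1}]'
python3 -c "
from h import *
print(bot.read_state()['joint_pos'])
plan([(562,-28.5,290,180,0,18.1)])"
```

```text
time_s: 1.03
tcp_pos: [242.0, 438.8, 214.4]
tool_rot: [-180.0, 0.0, 139.7]
ft_force: [0.8, 0.0, -0.2]
opening: 85.6
grip_force: 0.0
time_s: 1.87
tcp_pos: [295.1, 360.9, 227.5]
tool_rot: [-180.0, 0.0, 119.4]
ft_force: [0.5, 0.0, -0.8]
opening: 85.6
grip_force: 0.0
time_s: 2.7
tcp_pos: [348.2, 282.9, 240.7]
tool_rot: [-180.0, 0.0, 99.1]
ft_force: [-0.1, -0.5, 0.4]
opening: 85.3
grip_force: 0.0
[ 3.90893350e+01 -7.73683266e+00  1.98411959e+00  9.97349221e+01
  2.38697860e-03  1.19953824e+02]
slide [-0.853, 0.404, -0.123] twist [-0.0, 0.0, 0.177]
slide [-0.661, 0.675, -0.123] twist [-0.0, 0.0, 0.177]
slide [-0.386, 0.862, -0.123] twist [-0.0, 0.0, 0.177]
slide [-0.064, 0.942, -0.123] twist [-0.0, 0.0, 0.177]
-- (562, -28.5, 290, 180, 0, 18.1)
```

```bash
python3 -m inch '[{"slide":[-0.28,0.13,-0.04],"twist":[0,0,0.06],"gripper":1},{"slide":[-0.56,0.26,-0.08],"twist":[0,0,0.12],"gripper":1},{"slide":[-0.85,0.4,-0.12],"twist":[0,0,0.177],"gripper":1},{"slide":[-0.85,0.4,-0.12],"twist":[0,0,0.177],"gripper":1},{"slide":[-0.85,0.4,-0.12],"twist":[0,0,0.177],"gripper":1},{"slide":[-0.85,0.4,-0.12],"twist":[0,0,0.177],"gripper":1},{"slide":[-0.85,0.4,-0.12],"twist":[0,0,0.177],"gripper":1},{"slide":[-0.85,0.4,-0.12],"twist":[0,0,0.177],"gripper":1},{"slide":[-0.85,0.4,-0.12],"twist":[0,0,0.177],"gripper":1},{"slide":[-0.85,0.4,-0.12],"twist":[0,0,0.177],"gripper":1}]'
python3 -m inch '[{"slide":[-0.22,0.22,-0.04],"twist":[0,0,0.06],"gripper":1},{"slide":[-0.44,0.45,-0.08],"twist":[0,0,0.12],"gripper":1},{"slide":[-0.66,0.68,-0.12],"twist":[0,0,0.177],"gripper":1},{"slide":[-0.66,0.68,-0.12],"twist":[0,0,0.177],"gripper":1},{"slide":[-0.66,0.68,-0.12],"twist":[0,0,0.177],"gripper":1},{"slide":[-0.66,0.68,-0.12],"twist":[0,0,0.177],"gripper":1},{"slide":[-0.66,0.68,-0.12],"twist":[0,0,0.177],"gripper":1},{"slide":[-0.66,0.68,-0.12],"twist":[0,0,0.177],"gripper":1},{"slide":[-0.66,0.68,-0.12],"twist":[0,0,0.177],"gripper":1},{"slide":[-0.66,0.68,-0.12],"twist":[0,0,0.177],"gripper":1}]'
python3 -m inch '[{"slide":[-0.13,0.29,-0.04],"twist":[0,0,0.06],"gripper":1},{"slide":[-0.26,0.57,-0.08],"twist":[0,0,0.12],"gripper":1},{"slide":[-0.39,0.86,-0.12],"twist":[0,0,0.177],"gripper":1},{"slide":[-0.39,0.86,-0.12],"twist":[0,0,0.177],"gripper":1},{"slide":[-0.39,0.86,-0.12],"twist":[0,0,0.177],"gripper":1},{"slide":[-0.39,0.86,-0.12],"twist":[0,0,0.177],"gripper":1},{"slide":[-0.39,0.86,-0.12],"twist":[0,0,0.177],"gripper":1},{"slide":[-0.39,0.86,-0.12],"twist":[0,0,0.177],"gripper":1},{"slide":[-0.39,0.86,-0.12],"twist":[0,0,0.177],"gripper":1},{"slide":[-0.39,0.86,-0.12],"twist":[0,0,0.177],"gripper":1}]'
python3 -m inch '[{"slide":[-0.02,0.31,-0.04],"twist":[0,0,0.06],"gripper":1},{"slide":[-0.04,0.62,-0.08],"twist":[0,0,0.12],"gripper":1},{"slide":[-0.06,0.94,-0.12],"twist":[0,0,0.177],"gripper":1},{"slide":[-0.06,0.94,-0.12],"twist":[0,0,0.177],"gripper":1},{"slide":[-0.06,0.94,-0.12],"twist":[0,0,0.177],"gripper":1},{"slide":[-0.06,0.94,-0.12],"twist":[0,0,0.177],"gripper":1},{"slide":[-0.06,0.94,-0.12],"twist":[0,0,0.177],"gripper":1},{"slide":[-0.06,0.94,-0.12],"twist":[0,0,0.177],"gripper":1},{"slide":[-0.06,0.94,-0.12],"twist":[0,0,0.177],"gripper":1},{"slide":[-0.06,0.94,-0.12],"twist":[0,0,0.177],"gripper":1}]'
python3 - <<'E'
from h import *
s=bot.read_state(); print(s['joint_pos'].round(1))
c=cap('side')
g=R.from_euler('xyz',[0,0,18.1],degrees=True); C=np.array([562,-28.5,195])
pts=[proj(c,C+g.apply([x,0,0])) for x in(-52,0,52)]
im=c['image'].copy()
for p in pts: cv2.circle(im,tuple(int(v) for v in p.round()),1,(0,255,0),-1)
print(pts)
u,v=pts[1].astype(int)
cv2.imwrite('pics/s1.png',cv2.resize(im[v-70:v+60,u-90:u+90],None,fx=4,fy=4)[:,:,::-1])
plan([(562,-28.5,178,180,0,18.1)])
E
```

```text
time_s: 3.53
tcp_pos: [401.1, 205.3, 252.8]
tool_rot: [-180.0, -0.0, 78.9]
ft_force: [-0.3, -0.9, -0.5]
opening: 85.3
grip_force: 0.0
time_s: 4.37
tcp_pos: [455.0, 127.3, 264.8]
tool_rot: [180.0, -0.0, 58.6]
ft_force: [0.2, 0.2, -0.0]
opening: 85.9
grip_force: 0.0
time_s: 5.2
tcp_pos: [507.9, 49.1, 276.9]
tool_rot: [180.0, -0.0, 38.3]
ft_force: [0.1, -0.7, 0.5]
opening: 85.2
grip_force: 0.0
time_s: 6.03
tcp_pos: [561.4, -28.5, 289.1]
tool_rot: [180.0, -0.0, 18.0]
ft_force: [0.2, 0.0, 0.5]
opening: 85.5
grip_force: 0.0
[ -2.9   9.8  25.4 105.5   0.  159.1]
[array([263.29459792, 196.09380182]), array([274.80794853, 188.33534787]), array([285.70804438, 180.99014537])]
slide [0.003, 0.0, 0.555] twist [0.0, -0.0, -0.001]
slide [0.003, 0.0, 0.555] twist [0.0, -0.0, -0.001]
-- (562, -28.5, 178, 180, 0, 18.1)
```

View pics/s1.png

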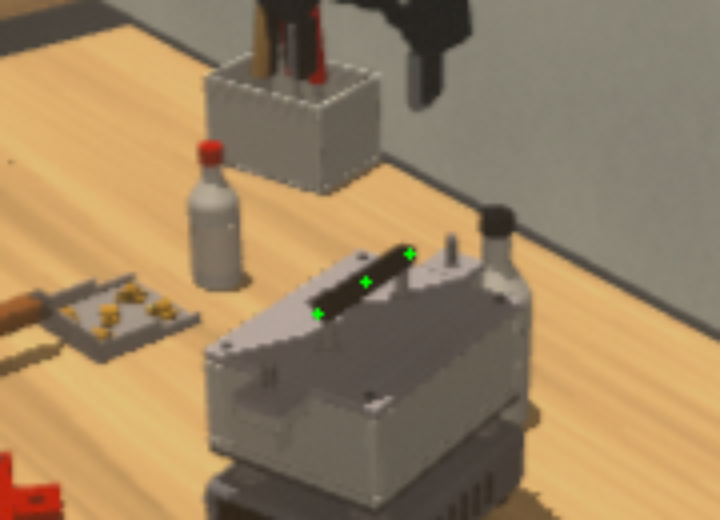

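The side crop shows the projected grip points lying on the black handle, crop (318,313)–(410,253), within about 2 mm. I'll descend and grip.

```bash
python3 -m inch '[{"slide":[0,0,0.25],"twist":[0,0,0],"gripper":1},{"slide":[0,0,0.5],"twist":[0,0,0],"gripper":1},{"slide":[0,0,0.7],"twist":[0,0,0],"gripper":1},{"slide":[0,0,0.8],"twist":[0,0,0],"gripper":1},{"slide":[0,0,0.85],"twist":[0,0,0],"gripper":1},{"slide":[0,0,0.9],"twist":[0,0,0],"gripper":1},{"slide":[0,0,0.95],"twist":[0,0,0],"gripper":1},{"slide":[0,0,0.98],"twist":[0,0,0],"gripper":1},{"slide":[0,0,1],"twist":[0,0,0],"gripper":1},{"slide":[0,0,1],"twist":[0,0,0],"gripper":1}]'
python3 -m inch '[{"slide":[0,0,0.05],"twist":[0,0,0],"gripper":1},{"slide":[0,0,0.1],"twist":[0,0,0],"gripper":1},{"slide":[0,0,0.12],"twist":[0,0,0],"gripper":0.5},{"slide":[0,0,0.12],"twist":[0,0,0],"gripper":0.3},{"slide":[0,0,0.12],"twist":[0,0,0],"gripper":0},{"slide":[0,0,0.12],"twist":[0,0,0],"gripper":0},{"slide":[0,0,0.12],"twist":[0,0,0],"gripper":0},{"slide":[0,0,0.12],"twist":[0,0,0],"gripper":0},{"slide":[0,0,0.12],"twist":[0,0,0],"gripper":0},{"slide":[0,0,0.12],"twist":[0,0,0],"gripper":0}]' 80
python3 -c "
from h import *
print(bot.read_state()['moment'])"
```

```text
time_s: 6.92
tcp_pos: [561.7, -29.1, 188.9]
tool_rot: [180.0, -0.0, 17.9]
ft_force: [-0.2, -0.1, -0.3]
opening: 85.1
grip_force: 0.0
time_s: 7.75
tcp_pos: [561.7, -29.0, 176.9]
tool_rot: [180.0, -0.0, 17.9]
ft_force: [-0.9, 0.1, 0.2]
opening: -0.1
grip_force: 0.0
[-0.01468179  0.00940462 -0.07475729]
```

Run:
```python
from h import *
c=cap('side'); im=c['image']
P=proj(c,[562,-28.5,195]); u,v=P.astype(int)
a=cv2.resize(im[v-60:v+60,u-80:u+80],None,fx=4,fy=4)
d=cap('top'); u,v=proj(d,[562,-28.5,195]).astype(int)
b=cv2.resize(d['image'][v-60:v+60,u-20:u+20],None,fx=4,fy=4)
cv2.imwrite('pics/s2.png',np.hstack([a,b])[:,:,::-1])
print(bot.read_state()['opening'],bot.read_state()['grip_force'])
```

```text
0.013597626668916583 0.0
```

View pics/s2.png

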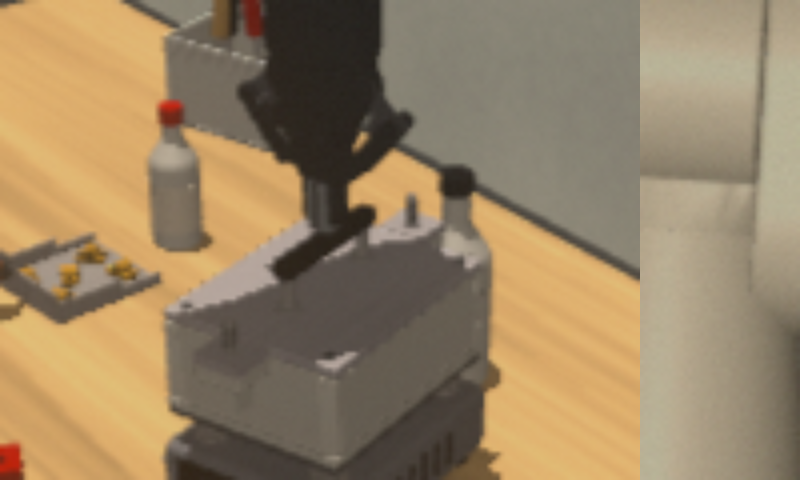

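Run:
```python
from h import *
c=cap('side')
print(proj(c,[561.4,-28.5,289]),proj(c,[561.4,-28.5,302]),'seen ~(274.7,141)')
P=proj(c,[562,-28.5,195]); print('crop origin',P.astype(int)-[80,60])
print('now tcp in crop',[((proj(c,[561.7,-29,z])-(P.astype(int)-[80,60]))*4).round() for z in(177,196,210,230,250)])
d=cap('top')
# ray intersection of bar centre
def ray(c,u,v): r=c['rotation']@np.array([(u-c['cx'])/c['fx'],(v-c['cy'])/c['fy'],1.]); return np.array(c['position']),r/np.linalg.norm(r)
a,da=ray(c,274.3,187.5); b,db=ray(d,249,191)
t=np.linalg.lstsq(np.c_[da,-db],b-a,rcond=None)[0]; print(a+da*t[0],b+db*t[1])
im=c['image']; cv2.imwrite('pics/s3.png',cv2.resize(im[115:205,230:320],None,fx=6,fy=6,interpolation=cv2.INTER_CUBIC)[:,:,::-1])
```

```text
[274.11225663 156.11247135] [274.03787944 151.45736131] seen ~(274.7,141)
crop origin [194 128]
now tcp in crop [array([324., 265.]), array([323., 240.]), array([323., 222.]), array([323., 195.]), array([322., 167.])]
[560.37056229 -28.4868783  198.04326141] [560.91663442 -28.84332846 198.11055264]
```

View pics/s3.png

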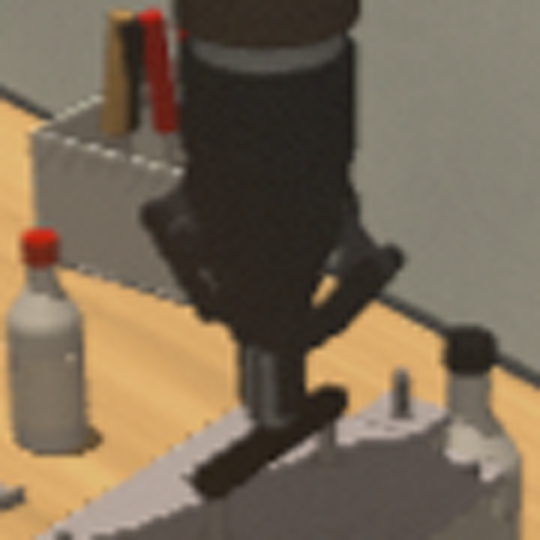

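Run:
```python
from h import *
c=cap('side')
for z in (202,215,228,241,254): print(z,proj(c,[189,516.3,z]).round(1))
im=cv2.imread('pics/side0.png').astype(int).sum(2)
print((im[95:150,40:80:3]).tolist().__len__()); 
for r in range(100,150,3): print(r,''.join('#' if v<150 else '.' for v in im[r,30:90]))
```

```text
202 [ 68.1 155.7]
215 [ 67.1 151.7]
228 [ 66.1 147.7]
241 [ 65.1 143.7]
254 [ 64.1 139.6]
55
100 ..........................#############.....................
103 ...........................#############....................
106 ............................##########......................
109 ....................###############.........................
112 ......................##############........................
115 .....................################.......................
118 .....................#################......................
121 ......................###############.......................
124 .......................###############......................
127 ........................##############......................
130 .........................###...########.....................
133 .........................##############.....................
136 ..........................##############....................
139 .............................######.........................
142 ..............................######........................
145 ...............................#####........................
148 ............................................................
```

The crop shows the fingers shut just on top of the bar: tip at side px (274.7,185) against the expected (275,194). The tool therefore really sits about 25 mm higher than reported, and the first image shows the same bias. I'll open, go 25 mm lower and grip again.

```bash
python3 -m inch '[{"slide":[0,0,0],"twist":[0,0,0],"gripper":1},{"slide":[0,0,0],"twist":[0,0,0],"gripper":1},{"slide":[0,0,0],"twist":[0,0,0],"gripper":1},{"slide":[0,0,0],"twist":[0,0,0],"gripper":1},{"slide":[0,0,0],"twist":[0,0,0],"gripper":1},{"slide":[0,0,0.05],"twist":[0,0,0],"gripper":1},{"slide":[0,0,0.1],"twist":[0,0,0],"gripper":1},{"slide":[0,0,0.15],"twist":[0,0,0],"gripper":1},{"slide":[0,0,0.2],"twist":[0,0,0],"gripper":1},{"slide":[0,0,0.25],"twist":[0,0,0],"gripper":1}]'
python3 -m inch '[{"slide":[0,0,0],"twist":[0,0,0],"gripper":1},{"slide":[0,0,0],"twist":[0,0,0],"gripper":0.5},{"slide":[0,0,0],"twist":[0,0,0],"gripper":0.3},{"slide":[0,0,0],"twist":[0,0,0],"gripper":0},{"slide":[0,0,0],"twist":[0,0,0],"gripper":0},{"slide":[0,0,0],"twist":[0,0,0],"gripper":0},{"slide":[0,0,0],"twist":[0,0,0],"gripper":0},{"slide":[0,0,0],"twist":[0,0,0],"gripper":0},{"slide":[0,0,0],"twist":[0,0,0],"gripper":0},{"slide":[0,0,0],"twist":[0,0,0],"gripper":0}]' 80
python3 - <<'E'
from h import *
c=cap('side'); print(bot.read_state()['moment'])
im=c['image']; cv2.imwrite('pics/s4.png',cv2.resize(im[115:235,210:350],None,fx=5,fy=5,interpolation=cv2.INTER_CUBIC)[:,:,::-1])
E
```

```text
time_s: 8.83
tcp_pos: [561.5, -29.0, 151.0]
tool_rot: [-180.0, 0.0, 17.9]
ft_force: [0.3, 0.6, -0.1]
opening: 85.4
grip_force: 0.0
time_s: 9.67
tcp_pos: [561.8, -29.0, 152.3]
tool_rot: [180.0, -0.0, 17.9]
ft_force: [-1.3, 1.2, 4.7]
opening: 12.4
grip_force: 79.3
[0.19554202 0.26624771 0.10039313]
```

View pics/s4.png

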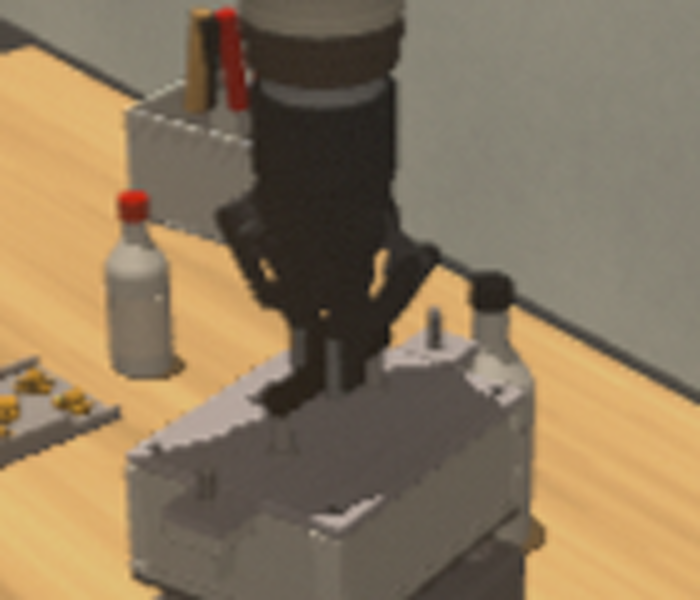

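Gripped: opening 12.4 mm, 79 N, with the pads around the bar in the crop at (330,365). I'll lift straight up, then measure.

```bash
python3 -m inch '[{"slide":[0,0,-0.03],"twist":[0,0,0],"gripper":0},{"slide":[0,0,-0.07],"twist":[0,0,0],"gripper":0},{"slide":[0,0,-0.12],"twist":[0,0,0],"gripper":0},{"slide":[0,0,-0.18],"twist":[0,0,0],"gripper":0},{"slide":[0,0,-0.25],"twist":[0,0,0],"gripper":0},{"slide":[0,0,-0.33],"twist":[0,0,0],"gripper":0},{"slide":[0,0,-0.42],"twist":[0,0,0],"gripper":0},{"slide":[0,0,-0.5],"twist":[0,0,0],"gripper":0},{"slide":[0,0,-0.57],"twist":[0,0,0],"gripper":0},{"slide":[0,0,-0.6],"twist":[0,0,0],"gripper":0}]'
python3 - <<'E'
from h import *
s=bot.read_state(); print(s['moment'],s['opening'])
c=cap('side'); cv2.imwrite('pics/s5.png',cv2.resize(c['image'][95:215,210:350],None,fx=5,fy=5,interpolation=cv2.INTER_CUBIC)[:,:,::-1])
p=s['tcp_pos']; plan([(p[0],p[1],225,180,0,18),(572,-350,225,180,0,4.5),(572,-350,25,180,0,4.5)])
E
```

```text
time_s: 10.55
tcp_pos: [562.0, -29.1, 213.4]
tool_rot: [180.0, -0.1, 17.9]
ft_force: [0.4, 0.0, -4.7]
opening: 11.9
grip_force: 78.1
[0.04361619 0.00335696 0.00072848] 11.902667628189182
slide [-0.0, 0.0, -0.116] twist [0.0, -0.001, -0.001]
-- (np.float64(562.0311026800698), np.float64(-29.100959816713832), 225, 180, 0, 18)
slide [-0.224, 0.771, 0.0] twist [-0.0, -0.0, 0.029]
slide [-0.178, 0.783, 0.0] twist [0.0, -0.0, 0.029]
slide [-0.132, 0.792, 0.0] twist [0.0, -0.0, 0.029]
slide [-0.085, 0.798, 0.0] twist [0.0, -0.0, 0.029]
-- (572, -350, 225, 180, 0, 4.5)
slide [0.0, -0.0, 0.667] twist [-0.0, 0.0, -0.0]
slide [0.0, -0.0, 0.667] twist [0.0, 0.0, 0.0]
slide [0.0, -0.0, 0.667] twist [0.0, 0.0, 0.0]
-- (572, -350, 25, 180, 0, 4.5)
```

View pics/s5.png

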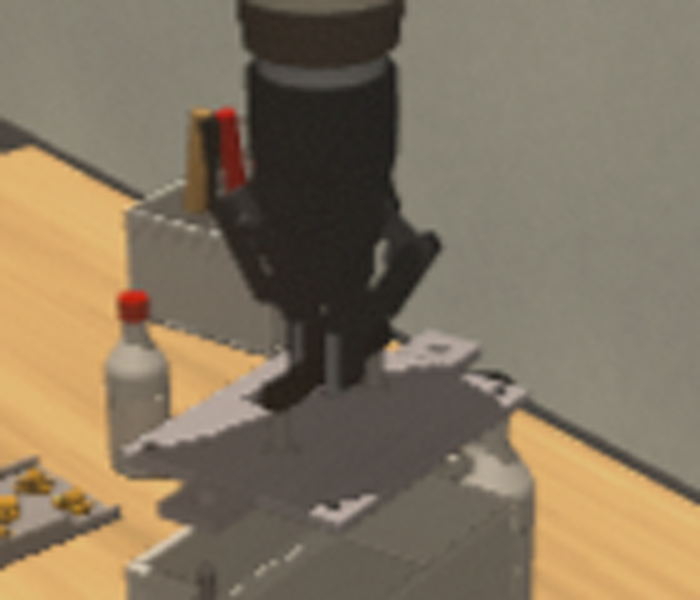

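The cover is lifted clear and level. Carrying it to the mat.

```bash
python3 -m inch '[{"slide":[-0.01,0.04,0],"twist":[0,0,0.002],"gripper":0},{"slide":[-0.03,0.1,0],"twist":[0,0,0.004],"gripper":0},{"slide":[-0.05,0.17,0],"twist":[0,0,0.006],"gripper":0},{"slide":[-0.07,0.25,0],"twist":[0,0,0.009],"gripper":0},{"slide":[-0.1,0.34,0],"twist":[0,0,0.012],"gripper":0},{"slide":[-0.12,0.43,0],"twist":[0,0,0.015],"gripper":0},{"slide":[-0.15,0.52,0],"twist":[0,0,0.018],"gripper":0},{"slide":[-0.18,0.61,0],"twist":[0,0,0.022],"gripper":0},{"slide":[-0.2,0.69,0],"twist":[0,0,0.026],"gripper":0},{"slide":[-0.22,0.77,0],"twist":[0,0,0.029],"gripper":0}]'
python3 -m inch '[{"slide":[-0.02,0.08,0],"twist":[0,0,0.003],"gripper":0},{"slide":[-0.04,0.16,0],"twist":[0,0,0.006],"gripper":0},{"slide":[-0.05,0.24,0],"twist":[0,0,0.009],"gripper":0},{"slide":[-0.07,0.32,0],"twist":[0,0,0.012],"gripper":0},{"slide":[-0.09,0.4,0],"twist":[0,0,0.015],"gripper":0},{"slide":[-0.11,0.48,0],"twist":[0,0,0.018],"gripper":0},{"slide":[-0.12,0.56,0],"twist":[0,0,0.021],"gripper":0},{"slide":[-0.14,0.64,0],"twist":[0,0,0.024],"gripper":0},{"slide":[-0.16,0.71,0],"twist":[0,0,0.027],"gripper":0},{"slide":[-0.18,0.78,0],"twist":[0,0,0.029],"gripper":0}]'
python3 -m inch '[{"slide":[-0.01,0.08,0],"twist":[0,0,0.003],"gripper":0},{"slide":[-0.03,0.16,0],"twist":[0,0,0.006],"gripper":0},{"slide":[-0.04,0.24,0],"twist":[0,0,0.009],"gripper":0},{"slide":[-0.05,0.32,0],"twist":[0,0,0.012],"gripper":0},{"slide":[-0.07,0.4,0],"twist":[0,0,0.015],"gripper":0},{"slide":[-0.08,0.48,0],"twist":[0,0,0.018],"gripper":0},{"slide":[-0.09,0.56,0],"twist":[0,0,0.021],"gripper":0},{"slide":[-0.11,0.64,0],"twist":[0,0,0.024],"gripper":0},{"slide":[-0.12,0.72,0],"twist":[0,0,0.027],"gripper":0},{"slide":[-0.13,0.79,0],"twist":[0,0,0.029],"gripper":0}]'
python3 -m inch '[{"slide":[-0.01,0.09,0.04],"twist":[0,0,0.003],"gripper":0},{"slide":[-0.02,0.18,0.1],"twist":[0,0,0.006],"gripper":0},{"slide":[-0.03,0.27,0.18],"twist":[0,0,0.009],"gripper":0},{"slide":[-0.04,0.36,0.27],"twist":[0,0,0.012],"gripper":0},{"slide":[-0.05,0.45,0.36],"twist":[0,0,0.015],"gripper":0},{"slide":[-0.06,0.54,0.45],"twist":[0,0,0.018],"gripper":0},{"slide":[-0.07,0.62,0.54],"twist":[0,0,0.021],"gripper":0},{"slide":[-0.08,0.69,0.63],"twist":[0,0,0.024],"gripper":0},{"slide":[-0.085,0.75,0.72],"twist":[0,0,0.027],"gripper":0},{"slide":[-0.085,0.8,0.8],"twist":[0,0,0.029],"gripper":0}]'
python3 - <<'E'
from h import *
s=bot.read_state(); print(s['joint_pos'].round(1),s['opening'])
plan([(572,-350,8,180,0,4.5)])
E
```

```text
time_s: 11.43
tcp_pos: [564.4, -110.2, 211.8]
tool_rot: [180.0, -0.0, 14.5]
ft_force: [1.3, 1.2, -4.9]
opening: 12.3
grip_force: 78.1
time_s: 12.27
tcp_pos: [566.6, -189.9, 211.7]
tool_rot: [-180.0, 0.0, 11.2]
ft_force: [-0.1, -0.6, -5.2]
opening: 12.3
grip_force: 78.1
time_s: 13.1
tcp_pos: [569.3, -270.0, 211.7]
tool_rot: [180.0, 0.0, 7.9]
ft_force: [-0.3, 0.0, -5.7]
opening: 12.3
grip_force: 78.1
time_s: 13.93
tcp_pos: [571.8, -350.2, 130.6]
tool_rot: [-180.0, 0.0, 4.6]
ft_force: [0.6, 0.4, -5.8]
opening: 12.3
grip_force: 78.1
[-31.5  21.2  21.4  90.2  -0.  143.9] 12.254499412413958
slide [0.001, -0.0, 0.613] twist [-0.0, 0.0, 0.0]
slide [0.001, -0.001, 0.613] twist [-0.0, 0.0, 0.0]
-- (572, -350, 8, 180, 0, 4.5)
```

```bash
python3 -m inch '[{"slide":[0,0,0.1],"twist":[0,0,0],"gripper":0},{"slide":[0,0,0.2],"twist":[0,0,0],"gripper":0},{"slide":[0,0,0.3],"twist":[0,0,0],"gripper":0},{"slide":[0,0,0.4],"twist":[0,0,0],"gripper":0},{"slide":[0,0,0.5],"twist":[0,0,0],"gripper":0},{"slide":[0,0,0.6],"twist":[0,0,0],"gripper":0},{"slide":[0,0,0.7],"twist":[0,0,0],"gripper":0},{"slide":[0,0,0.8],"twist":[0,0,0],"gripper":0},{"slide":[0,0,0.9],"twist":[0,0,0],"gripper":0},{"slide":[0,0,1],"twist":[0,0,0],"gripper":0}]'
python3 -m inch '[{"slide":[0,0,0.06],"twist":[0,0,0],"gripper":0},{"slide":[0,0,0.11],"twist":[0,0,0],"gripper":0},{"slide":[0,0,0.15],"twist":[0,0,0],"gripper":0},{"slide":[0,0,0.18],"twist":[0,0,0],"gripper":0},{"slide":[0,0,0.2],"twist":[0,0,0],"gripper":0},{"slide":[0,0,0.22],"twist":[0,0,0],"gripper":0},{"slide":[0,0,0.235],"twist":[0,0,0],"gripper":0},{"slide":[0,0,0.25],"twist":[0,0,0],"gripper":0},{"slide":[0,0,0.26],"twist":[0,0,0],"gripper":0},{"slide":[0,0,0.265],"twist":[0,0,0],"gripper":0}]'
```

```text
time_s: 14.77
tcp_pos: [572.0, -349.5, 30.8]
tool_rot: [-180.0, -0.0, 4.6]
ft_force: [0.4, -0.0, -5.9]
opening: 11.9
grip_force: 78.2
time_s: 15.6
tcp_pos: [572.0, -349.5, 5.2]
tool_rot: [180.0, -0.0, 4.6]
ft_force: [0.8, -0.4, -5.8]
opening: 12.3
grip_force: 78.1
```

```bash
python3 -m inch '[{"slide":[0,0,0.005],"twist":[0,0,0],"gripper":0},{"slide":[0,0,0.01],"twist":[0,0,0],"gripper":0},{"slide":[0,0,0.015],"twist":[0,0,0],"gripper":0},{"slide":[0,0,0.02],"twist":[0,0,0],"gripper":0},{"slide":[0,0,0.025],"twist":[0,0,0],"gripper":0},{"slide":[0,0,0.03],"twist":[0,0,0],"gripper":0},{"slide":[0,0,0.035],"twist":[0,0,0],"gripper":0},{"slide":[0,0,0.04],"twist":[0,0,0],"gripper":0},{"slide":[0,0,0.045],"twist":[0,0,0],"gripper":0},{"slide":[0,0,0.045],"twist":[0,0,0],"gripper":0}]'
```

```text
time_s: 16.43
tcp_pos: [572.0, -349.5, 1.3]
tool_rot: [180.0, -0.0, 4.6]
ft_force: [-2.3, 1.4, -0.4]
opening: 12.0
grip_force: 78.8
```

```bash
python3 -m inch '[{"slide":[0,0,0],"twist":[0,0,0],"gripper":0.5},{"slide":[0,0,0],"twist":[0,0,0],"gripper":1},{"slide":[0,0,0],"twist":[0,0,0],"gripper":1},{"slide":[0,0,0],"twist":[0,0,0],"gripper":1},{"slide":[0,0,0],"twist":[0,0,0],"gripper":1},{"slide":[0,0,-0.1],"twist":[0,0,0],"gripper":1},{"slide":[0,0,-0.3],"twist":[0,0,0],"gripper":1},{"slide":[0,0,-0.55],"twist":[0,0,0],"gripper":1},{"slide":[0,0,-0.8],"twist":[0,0,0],"gripper":1},{"slide":[0,0,-1],"twist":[0,0,0],"gripper":1}]'
python3 - <<'E'
from h import *
s=bot.read_state()
plan([(558,-270,195,180,0,30),(509,-100,235,180,0,80),(470,130,235,180,0,140),(446.5,331.5,150,180,0,183)])
E
```

```text
time_s: 17.27
tcp_pos: [572.3, -349.7, 103.8]
tool_rot: [179.9, -0.1, 4.6]
ft_force: [-0.2, 0.5, 0.6]
opening: 85.3
grip_force: 0.0
slide [-0.076, -0.805, -0.913] twist [0.001, -0.001, -0.221]
-- (558, -270, 195, 180, 0, 30)
slide [0.213, -0.859, -0.2] twist [0.0, 0.0, -0.218]
slide [0.556, -0.688, -0.2] twist [0.0, 0.0, -0.218]
-- (509, -100, 235, 180, 0, 80)
slide [0.732, -0.261, -0.0] twist [0.0, 0.0, -0.175]
slide [0.778, 0.005, 0.0] twist [0.0, 0.0, -0.175]
slide [0.729, 0.271, 0.0] twist [-0.0, 0.0, -0.175]
-- (470, 130, 235, 180, 0, 140)
slide [0.738, 0.696, 0.425] twist [0.0, 0.0, -0.188]
slide [0.431, 0.918, 0.425] twist [0.0, 0.0, -0.188]
-- (446.5, 331.5, 150, 180, 0, 183)
```

```bash
python3 -m inch '[{"slide":[-0.02,-0.2,-0.28],"twist":[0,0,-0.05],"gripper":1},{"slide":[-0.04,-0.4,-0.5],"twist":[0,0,-0.11],"gripper":1},{"slide":[-0.06,-0.6,-0.7],"twist":[0,0,-0.16],"gripper":1},{"slide":[-0.08,-0.8,-0.91],"twist":[0,0,-0.22],"gripper":1},{"slide":[-0.08,-0.8,-0.91],"twist":[0,0,-0.22],"gripper":1},{"slide":[-0.08,-0.8,-0.91],"twist":[0,0,-0.22],"gripper":1},{"slide":[-0.08,-0.8,-0.91],"twist":[0,0,-0.22],"gripper":1},{"slide":[-0.08,-0.8,-0.91],"twist":[0,0,-0.22],"gripper":1},{"slide":[-0.08,-0.8,-0.91],"twist":[0,0,-0.22],"gripper":1},{"slide":[-0.08,-0.8,-0.91],"twist":[0,0,-0.22],"gripper":1}]'
python3 -m inch '[{"slide":[0.07,-0.28,-0.06],"twist":[0,0,-0.07],"gripper":1},{"slide":[0.14,-0.57,-0.13],"twist":[0,0,-0.14],"gripper":1},{"slide":[0.21,-0.86,-0.2],"twist":[0,0,-0.218],"gripper":1},{"slide":[0.21,-0.86,-0.2],"twist":[0,0,-0.218],"gripper":1},{"slide":[0.21,-0.86,-0.2],"twist":[0,0,-0.218],"gripper":1},{"slide":[0.21,-0.86,-0.2],"twist":[0,0,-0.218],"gripper":1},{"slide":[0.21,-0.86,-0.2],"twist":[0,0,-0.218],"gripper":1},{"slide":[0.21,-0.86,-0.2],"twist":[0,0,-0.218],"gripper":1},{"slide":[0.21,-0.86,-0.2],"twist":[0,0,-0.218],"gripper":1},{"slide":[0.21,-0.86,-0.2],"twist":[0,0,-0.218],"gripper":1}]'
python3 -m inch '[{"slide":[0.18,-0.23,-0.06],"twist":[0,0,-0.07],"gripper":1},{"slide":[0.37,-0.46,-0.13],"twist":[0,0,-0.14],"gripper":1},{"slide":[0.56,-0.69,-0.2],"twist":[0,0,-0.218],"gripper":1},{"slide":[0.56,-0.69,-0.2],"twist":[0,0,-0.218],"gripper":1},{"slide":[0.56,-0.69,-0.2],"twist":[0,0,-0.218],"gripper":1},{"slide":[0.56,-0.69,-0.2],"twist":[0,0,-0.218],"gripper":1},{"slide":[0.56,-0.69,-0.2],"twist":[0,0,-0.218],"gripper":1},{"slide":[0.56,-0.69,-0.2],"twist":[0,0,-0.218],"gripper":1},{"slide":[0.56,-0.69,-0.2],"twist":[0,0,-0.218],"gripper":1},{"slide":[0.56,-0.69,-0.2],"twist":[0,0,-0.218],"gripper":1}]'
python3 -m inch '[{"slide":[0.24,-0.09,0],"twist":[0,0,-0.06],"gripper":1},{"slide":[0.48,-0.17,0],"twist":[0,0,-0.12],"gripper":1},{"slide":[0.73,-0.26,0],"twist":[0,0,-0.175],"gripper":1},{"slide":[0.73,-0.26,0],"twist":[0,0,-0.175],"gripper":1},{"slide":[0.73,-0.26,0],"twist":[0,0,-0.175],"gripper":1},{"slide":[0.73,-0.26,0],"twist":[0,0,-0.175],"gripper":1},{"slide":[0.73,-0.26,0],"twist":[0,0,-0.175],"gripper":1},{"slide":[0.73,-0.26,0],"twist":[0,0,-0.175],"gripper":1},{"slide":[0.73,-0.26,0],"twist":[0,0,-0.175],"gripper":1},{"slide":[0.73,-0.26,0],"twist":[0,0,-0.175],"gripper":1}]'
python3 -m inch '[{"slide":[0.26,0,0],"twist":[0,0,-0.06],"gripper":1},{"slide":[0.52,0,0],"twist":[0,0,-0.12],"gripper":1},{"slide":[0.78,0,0],"twist":[0,0,-0.175],"gripper":1},{"slide":[0.78,0,0],"twist":[0,0,-0.175],"gripper":1},{"slide":[0.78,0,0],"twist":[0,0,-0.175],"gripper":1},{"slide":[0.78,0,0],"twist":[0,0,-0.175],"gripper":1},{"slide":[0.78,0,0],"twist":[0,0,-0.175],"gripper":1},{"slide":[0.78,0,0],"twist":[0,0,-0.175],"gripper":1},{"slide":[0.78,0,0],"twist":[0,0,-0.175],"gripper":1},{"slide":[0.78,0,0],"twist":[0,0,-0.175],"gripper":1}]'
python3 -c "
from h import *
print(bot.read_state()['joint_pos'].round(1))
plan([(470,130,220,180,0,140),(446.5,331.5,130,180,0,183)])"
```

```text
time_s: 18.1
tcp_pos: [557.2, -270.9, 190.7]
tool_rot: [-179.9, 0.1, 29.8]
ft_force: [0.2, -0.2, 0.0]
opening: 85.2
grip_force: 0.0
time_s: 18.93
tcp_pos: [532.9, -185.9, 211.4]
tool_rot: [-180.0, 0.0, 54.7]
ft_force: [1.2, -0.6, -0.8]
opening: 85.2
grip_force: 0.0
time_s: 19.77
tcp_pos: [508.8, -100.4, 231.4]
tool_rot: [-180.0, 0.0, 79.7]
ft_force: [-0.4, 0.4, 0.6]
opening: 85.3
grip_force: 0.0
time_s: 20.6
tcp_pos: [496.2, -23.9, 231.7]
tool_rot: [-180.0, -0.0, 99.8]
ft_force: [-0.6, -0.2, 0.5]
opening: 85.6
grip_force: 0.0
time_s: 21.43
tcp_pos: [482.9, 52.9, 231.8]
tool_rot: [-180.0, 0.0, 119.8]
ft_force: [0.8, 0.4, 0.5]
opening: 85.4
grip_force: 0.0
[ 6.3 -3.   5.3 98.4 -0.  66.4]
slide [0.733, 0.271, 0.118] twist [-0.0, -0.0, -0.176]
-- (470, 130, 220, 180, 0, 140)
slide [0.738, 0.696, 0.45] twist [0.0, 0.0, -0.188]
slide [0.431, 0.918, 0.45] twist [0.0, 0.0, -0.188]
-- (446.5, 331.5, 130, 180, 0, 183)
```

```bash
python3 -m inch '[{"slide":[0.24,0.09,0.04],"twist":[0,0,-0.06],"gripper":1},{"slide":[0.48,0.18,0.08],"twist":[0,0,-0.12],"gripper":1},{"slide":[0.73,0.27,0.12],"twist":[0,0,-0.176],"gripper":1},{"slide":[0.73,0.27,0.12],"twist":[0,0,-0.176],"gripper":1},{"slide":[0.73,0.27,0.12],"twist":[0,0,-0.176],"gripper":1},{"slide":[0.73,0.27,0.12],"twist":[0,0,-0.176],"gripper":1},{"slide":[0.73,0.27,0.12],"twist":[0,0,-0.176],"gripper":1},{"slide":[0.73,0.27,0.12],"twist":[0,0,-0.176],"gripper":1},{"slide":[0.73,0.27,0.12],"twist":[0,0,-0.176],"gripper":1},{"slide":[0.73,0.27,0.12],"twist":[0,0,-0.176],"gripper":1}]'
python3 -m inch '[{"slide":[0.2,0.2,0.12],"twist":[0,0,-0.05],"gripper":1},{"slide":[0.4,0.4,0.25],"twist":[0,0,-0.1],"gripper":1},{"slide":[0.6,0.57,0.37],"twist":[0,0,-0.15],"gripper":1},{"slide":[0.74,0.7,0.45],"twist":[0,0,-0.188],"gripper":1},{"slide":[0.74,0.7,0.45],"twist":[0,0,-0.188],"gripper":1},{"slide":[0.74,0.7,0.45],"twist":[0,0,-0.188],"gripper":1},{"slide":[0.74,0.7,0.45],"twist":[0,0,-0.188],"gripper":1},{"slide":[0.74,0.7,0.45],"twist":[0,0,-0.188],"gripper":1},{"slide":[0.74,0.7,0.45],"twist":[0,0,-0.188],"gripper":1},{"slide":[0.74,0.7,0.45],"twist":[0,0,-0.188],"gripper":1}]'
python3 -m inch '[{"slide":[0.11,0.24,0.12],"twist":[0,0,-0.05],"gripper":1},{"slide":[0.22,0.48,0.25],"twist":[0,0,-0.1],"gripper":1},{"slide":[0.33,0.72,0.37],"twist":[0,0,-0.15],"gripper":1},{"slide":[0.43,0.92,0.45],"twist":[0,0,-0.188],"gripper":1},{"slide":[0.43,0.92,0.45],"twist":[0,0,-0.188],"gripper":1},{"slide":[0.43,0.92,0.45],"twist":[0,0,-0.188],"gripper":1},{"slide":[0.43,0.92,0.45],"twist":[0,0,-0.188],"gripper":1},{"slide":[0.43,0.92,0.45],"twist":[0,0,-0.188],"gripper":1},{"slide":[0.43,0.92,0.45],"twist":[0,0,-0.188],"gripper":1},{"slide":[0.43,0.92,0.45],"twist":[0,0,-0.188],"gripper":1}]'
python3 - <<'E'
from h import *
s=bot.read_state(); print(s['joint_pos'].round(1))
c=cap('side'); a=c['image'].copy()
G=np.array([446.5,331.5,42]); g=R.from_euler('xyz',[0,0,3],degrees=True)
for x in(-57,0,53): 
    p=proj(c,G+g.apply([x,0,0])); cv2.circle(a,tuple(int(v) for v in p.round()),1,(0,255,0),-1)
u,v=proj(c,G).astype(int); print(u,v)
a=cv2.resize(a[v-85:v+45,u-50:u+70],None,fx=4,fy=4)
d=cap('top'); H=cv2.resize(d['image'][130:260,320:410],None,fx=4,fy=4)[:520]
cv2.imwrite('pics/s6.png',np.hstack([a[:520],H[:520,:310]])[:,:,::-1])
hsv=cv2.cvtColor(d['image'],cv2.COLOR_RGB2HSV)
m=np.zeros(hsv.shape[:2],np.uint8); m[140:255,315:420]=((hsv[:,:,1]<60)&(hsv[:,:,2]>110))[140:255,315:420]
k=max(cv2.findContours(m,0,1)[0],key=cv2.contourArea)
print('cover',cv2.minAreaRect(np.array([plane(d,*p[0],12)[:2] for p in k],np.float32)))
plan([(446.5,331.5,-2,180,0,183)])
E
```

```text
time_s: 22.27
tcp_pos: [470.0, 129.7, 219.9]
tool_rot: [180.0, 0.0, 140.0]
ft_force: [-0.1, -0.7, -0.5]
opening: 85.6
grip_force: 0.0
time_s: 23.1
tcp_pos: [458.4, 230.7, 175.3]
tool_rot: [180.0, 0.0, 161.5]
ft_force: [-0.1, -0.0, 0.4]
opening: 85.5
grip_force: 0.0
time_s: 23.93
tcp_pos: [446.7, 331.6, 130.4]
tool_rot: [180.0, 0.0, -176.9]
ft_force: [0.3, -0.4, -0.1]
opening: 85.3
grip_force: 0.0
[36.6  4.9  2.1 87.1 -0.  33.5]
179 199
cover ((573.9279174804688, -348.5501708984375), (244.35482788085938, 138.38131713867188), 4.778625011444092)
slide [0.0, -0.002, 0.661] twist [0.0, 0.0, 0.0]
slide [0.0, -0.002, 0.661] twist [0.0, 0.0, 0.0]
-- (446.5, 331.5, -2, 180, 0, 183)
```

View pics/s6.png

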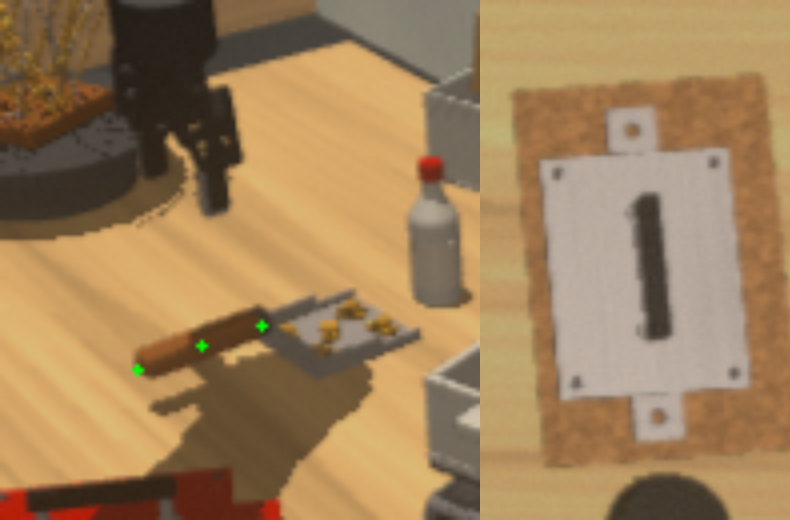

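The view shows the cover lying flat mid-mat at (573.9,-348.6), yaw 4.8°, handle up. The grip marks fall along the shovel's handle, side crop (138,370)–(262,326). The open fingertips are at crop (152,178) and (213,213). I'll check the height bias before descending.

Run:
```python
from h import *
c=cap('side')
t=R.from_euler('xyz',[180,0,183],degrees=True).as_matrix()
for dz in (0,10,20,30):
    print(dz,[( (proj(c,np.array([446.7,331.6,143.+dz])+s*47*t[:,1])-[129,114])*4).round() for s in(-1,1)])
im=c['image']; hsv=cv2.cvtColor(im,cv2.COLOR_RGB2HSV);
```

```text
0 [array([218., 249.]), array([157., 209.])]
10 [array([217., 238.]), array([155., 198.])]
20 [array([216., 226.]), array([153., 186.])]
30 [array([214., 214.]), array([152., 175.])]
```

```bash
python3 -m inch '[{"slide":[0,-0.02,0.2],"twist":[0,0,0],"gripper":1},{"slide":[0,-0.02,0.4],"twist":[0,0,0],"gripper":1},{"slide":[0,-0.02,0.6],"twist":[0,0,0],"gripper":1},{"slide":[0,-0.02,0.75],"twist":[0,0,0],"gripper":1},{"slide":[0,-0.02,0.85],"twist":[0,0,0],"gripper":1},{"slide":[0,-0.02,0.9],"twist":[0,0,0],"gripper":1},{"slide":[0,-0.02,0.95],"twist":[0,0,0],"gripper":1},{"slide":[0,-0.02,1],"twist":[0,0,0],"gripper":1},{"slide":[0,-0.02,1],"twist":[0,0,0],"gripper":1},{"slide":[0,-0.02,1],"twist":[0,0,0],"gripper":1}]'
python3 -m inch '[{"slide":[0,0,0.12],"twist":[0,0,0],"gripper":1},{"slide":[0,0,0.22],"twist":[0,0,0],"gripper":1},{"slide":[0,0,0.3],"twist":[0,0,0],"gripper":1},{"slide":[0,0,0.34],"twist":[0,0,0],"gripper":1},{"slide":[0,0,0.34],"twist":[0,0,0],"gripper":0.6},{"slide":[0,0,0.34],"twist":[0,0,0],"gripper":0.4},{"slide":[0,0,0.34],"twist":[0,0,0],"gripper":0.3},{"slide":[0,0,0.34],"twist":[0,0,0],"gripper":0.2},{"slide":[0,0,0.34],"twist":[0,0,0],"gripper":0.1},{"slide":[0,0,0.34],"twist":[0,0,0],"gripper":0}]' 120
python3 -m inch '[{"slide":[0,0,0],"twist":[0,0,0],"gripper":0},{"slide":[0,0,0],"twist":[0,0,0],"gripper":0},{"slide":[0,0,0],"twist":[0,0,0],"gripper":0},{"slide":[0,0,-0.01],"twist":[0,0,0],"gripper":0},{"slide":[0,0,-0.03],"twist":[0,0,0],"gripper":0},{"slide":[0,0,-0.06],"twist":[0,0,0],"gripper":0},{"slide":[0,0,-0.1],"twist":[0,0,0],"gripper":0},{"slide":[0,0,-0.14],"twist":[0,0,0],"gripper":0},{"slide":[0,0,-0.17],"twist":[0,0,0],"gripper":0},{"slide":[0,0,-0.2],"twist":[0,0,0],"gripper":0}]'
```

```text
time_s: 24.92
tcp_pos: [446.5, 330.4, 30.2]
tool_rot: [180.0, 0.0, -176.8]
ft_force: [0.3, 0.4, -0.2]
opening: 85.2
grip_force: 0.0
time_s: 25.75
tcp_pos: [446.7, 330.6, -3.5]
tool_rot: [180.0, 0.1, -176.8]
ft_force: [-1.1, -0.2, 3.2]
opening: 22.3
grip_force: 116.0
time_s: 26.58
tcp_pos: [446.2, 330.2, 16.0]
tool_rot: [-180.0, -0.0, -176.8]
ft_force: [-0.0, 0.6, -4.2]
opening: 22.1
grip_force: 116.5
```

```bash
cat > lip.py <<'E'
from h import *
d=cap('top'); c=cap('side')
L=np.array([623.4,340.1,20.]); g=R.from_euler('xyz',[0,0,3.2],degrees=True)
for n,k in(('top',d),('side',c)):
    hsv=cv2.cvtColor(k['image'],cv2.COLOR_RGB2HSV); u,v=proj(k,L).round().astype(int)
    m=((hsv[:,:,1]<70)).astype(np.uint8)
    print(n,'pred lip L/R',proj(k,L+g.apply([0,50,0])).round(1),proj(k,L+g.apply([0,-50,0])).round(1),'backL/R top',proj(k,L+g.apply([-105,50,26])).round(1),proj(k,L+g.apply([-105,-50,26])).round(1))
    for r in range(v-14,v+52 if n=='top' else v+30,2): print(r,u-36,''.join('#' if x else '.' for x in m[r,u-36:u+34]))
E
python3 lip.py
```

```text
top pred lip L/R [106.6 177.4] [141.4 176.1] backL/R top [103.5 212.6] [139.3 211.1]
163 88 ......................................................................
165 88 ......................................................................
167 88 ......................................................................
169 88 ......................................................................
171 88 ......................................................................
173 88 ......................................................................
175 88 ......................................................................
177 88 .............................#######################..................
179 88 ..................#####################.......######..................
181 88 .................########......#####..........######..................
183 88 .................######.........####...........#####..................
185 88 ..................####.........######.....##########..................
187 88 ..................#####......#######################..................
1
[... 2682 characters left out ...]
..............#########................................#############
203 189 ...................#.................................#################
205 189 ..................................................####################
207 189 ................................................######################
209 189 ...............................................#######################
211 189 ...............................................#######################
213 189 ...............................................#######################
215 189 ...............................................#######################
217 189 ...............................................#######################
```

Run:
```python
from h import *
plan([(446.2,330.2,110,180,0,183.2),(487,201,190,180,0,106.5)])
```

```text
slide [0.003, -0.001, -0.936] twist [0.0, 0.0, -0.0]
-- (446.2, 330.2, 110, 180, 0, 183.2)
slide [-0.168, -0.656, -0.4] twist [0.0, -0.0, 0.335]
slide [-0.539, -0.411, -0.4] twist [-0.0, -0.0, 0.335]
-- (487, 201, 190, 180, 0, 106.5)
```

```bash
python3 -m inch '[{"slide":[0,0,-0.04],"twist":[0,0,0],"gripper":0},{"slide":[0,0,-0.1],"twist":[0,0,0],"gripper":0},{"slide":[0,0,-0.18],"twist":[0,0,0],"gripper":0},{"slide":[0,0,-0.28],"twist":[0,0,0],"gripper":0},{"slide":[0,0,-0.39],"twist":[0,0,0],"gripper":0},{"slide":[0,0,-0.5],"twist":[0,0,0],"gripper":0},{"slide":[0,0,-0.62],"twist":[0,0,0],"gripper":0},{"slide":[0,0,-0.74],"twist":[0,0,0],"gripper":0},{"slide":[0,0,-0.85],"twist":[0,0,0],"gripper":0},{"slide":[0,0,-0.94],"twist":[0,0,0],"gripper":0}]'
python3 -m inch '[{"slide":[-0.01,-0.03,-0.06],"twist":[0,0,0.01],"gripper":0},{"slide":[-0.02,-0.08,-0.11],"twist":[0,0,0.03],"gripper":0},{"slide":[-0.03,-0.14,-0.15],"twist":[0,0,0.06],"gripper":0},{"slide":[-0.05,-0.2,-0.19],"twist":[0,0,0.095],"gripper":0},{"slide":[-0.07,-0.27,-0.23],"twist":[0,0,0.13],"gripper":0},{"slide":[-0.09,-0.34,-0.27],"twist":[0,0,0.17],"gripper":0},{"slide":[-0.11,-0.42,-0.3],"twist":[0,0,0.21],"gripper":0},{"slide":[-0.13,-0.5,-0.34],"twist":[0,0,0.25],"gripper":0},{"slide":[-0.15,-0.58,-0.37],"twist":[0,0,0.29],"gripper":0},{"slide":[-0.168,-0.656,-0.4],"twist":[0,0,0.335],"gripper":0}]'
python3 -m inch '[{"slide":[-0.06,-0.05,-0.04],"twist":[0,0,0.045],"gripper":0},{"slide":[-0.13,-0.1,-0.08],"twist":[0,0,0.09],"gripper":0},{"slide":[-0.2,-0.15,-0.12],"twist":[0,0,0.135],"gripper":0},{"slide":[-0.27,-0.2,-0.16],"twist":[0,0,0.175],"gripper":0},{"slide":[-0.33,-0.25,-0.2],"twist":[0,0,0.215],"gripper":0},{"slide":[-0.39,-0.3,-0.25],"twist":[0,0,0.25],"gripper":0},{"slide":[-0.45,-0.34,-0.3],"twist":[0,0,0.28],"gripper":0},{"slide":[-0.5,-0.38,-0.35],"twist":[0,0,0.305],"gripper":0},{"slide":[-0.53,-0.4,-0.38],"twist":[0,0,0.325],"gripper":0},{"slide":[-0.539,-0.411,-0.4],"twist":[0,0,0.335],"gripper":0}]'
python3 - <<'E'
from h import *
s=bot.read_state(); print(s['joint_pos'].round(1))
p=s['tcp_pos']; q=R.from_euler('xyz',s['tool_rot'],degrees=True)
lip=p+q.apply([-175.5,5,-3.5]); print('lip pred',lip)
c=cap('side'); d=cap('top')
for n,k in(('top',d),('side',c)):
    cs=[proj(k,p+q.apply(o)).round(1).tolist() for o in([-175.5,-45,-3.5],[-175.5,5,-3.5],[-175.5,55,-3.5],[-70.5,-45,-3.5],[-70.5,55,-3.5])]
    print(n,'lipR,mid,L,backR,L',cs)
    hsv=cv2.cvtColor(k['image'],cv2.COLOR_RGB2HSV); u,v=np.array(cs[1]).astype(int)
    cl=cv2.inRange(hsv,(10,120,60),(30,255,255))
    for r in range(v-30,v+30,2): print(r,u-40,''.join('o' if (20<=h[0]<=30 and h[1]>140) else '#' if h[1]<70 else '.' for h in hsv[r,u-40:u+40]))
cv2.imwrite('pics/dbg_unviewed.png',c['image'][:,:,::-1])
E
```

```text
time_s: 27.52
tcp_pos: [446.6, 330.4, 111.5]
tool_rot: [180.0, 0.1, -176.8]
ft_force: [0.1, -0.0, -3.7]
opening: 21.7
grip_force: 116.5
time_s: 28.35
tcp_pos: [466.9, 265.1, 150.0]
tool_rot: [-180.0, -0.0, 144.5]
ft_force: [0.7, 0.2, -3.8]
opening: 22.5
grip_force: 116.9
time_s: 29.18
tcp_pos: [487.4, 200.4, 190.4]
tool_rot: [180.0, -0.0, 106.2]
ft_force: [0.6, 0.2, -3.6]
opening: 22.2
grip_force: 116.6
[22.4  1.5  5.2 93.6  0.  96.2]
lip pred [541.11553423  33.27828587 193.85698687]
top lipR,mid,L,backR,L [[229.2, 217.9], [224.1, 198.7], [219.0, 179.7], [188.2, 229.0], [178.4, 190.6]]
168 184 ...............................#################################################
170 184 ...............................#################################################
172 184 ...............................#################################################
174 184 ................................################################################
176 184 ................................################################################
178 184 .................................#####################
[... 4237 characters left out ...]
....................................#########################################
198 215 ....................................############################################
200 215 .................................###############################################
202 215 .............................###################################################
204 215 ..........................######################################################
206 215 .......................#########################################################
208 215 .....................###########################################################
210 215 .....................###########################################################
```

All five clamps are still on the blade. The lip is predicted at side px (243,190) and (266,176), and the observed blade corners agree within about 1 px. I'll lower it to the rim.

```bash
python3 -m inch '[{"slide":[0,0,0.02],"twist":[0,0,0],"gripper":0},{"slide":[0,0,0.06],"twist":[0,0,0],"gripper":0},{"slide":[0,0,0.11],"twist":[0,0,0],"gripper":0},{"slide":[0,0,0.16],"twist":[0,0,0],"gripper":0},{"slide":[0,0,0.21],"twist":[0,0,0],"gripper":0},{"slide":[0,0,0.25],"twist":[0,0,0],"gripper":0},{"slide":[0,0,0.28],"twist":[0,0,0],"gripper":0},{"slide":[0,0,0.3],"twist":[0,0,0],"gripper":0},{"slide":[0,0,0.32],"twist":[0,0,0],"gripper":0},{"slide":[0,0,0.33],"twist":[0,0,0],"gripper":0}]'
python3 -m inch '[{"slide":[0,0,0.005],"twist":[0,0,0],"gripper":0},{"slide":[0,0,0.01],"twist":[0,0,0],"gripper":0},{"slide":[0,0,0.015],"twist":[0,0,0],"gripper":0},{"slide":[0,0,0.02],"twist":[0,0,0],"gripper":0},{"slide":[0,0,0.025],"twist":[0,0,0],"gripper":0},{"slide":[0,0,0.03],"twist":[0,0,0],"gripper":0},{"slide":[0,0,0.035],"twist":[0,0,0],"gripper":0},{"slide":[0,0,0.04],"twist":[0,0,0],"gripper":0},{"slide":[0,0,0.045],"twist":[0,0,0],"gripper":0},{"slide":[0,0,0.05],"twist":[0,0,0],"gripper":0}]'
python3 -c "
from h import *
print(bot.read_state()['moment'])"
```

```text
time_s: 30.12
tcp_pos: [487.0, 201.0, 156.6]
tool_rot: [-180.0, 0.0, 106.4]
ft_force: [0.1, -0.4, -4.7]
opening: 22.4
grip_force: 116.6
time_s: 30.95
tcp_pos: [487.1, 201.1, 152.0]
tool_rot: [180.0, -0.0, 106.4]
ft_force: [-0.3, 2.0, -0.8]
opening: 21.9
grip_force: 117.0
[ 0.28256358  0.2177957  -0.02922154]
```

Contact made, with about 3 N on the rim at lip height 155.5. I'll tip 15° about the lip as a first stage, below the sliding angle, then check where the lip is.

```bash
python3 -m inch '[{"slide":[-0.003,0,-0.046],"twist":[0,0.013,0],"gripper":0},{"slide":[-0.007,0,-0.092],"twist":[0,0.026,0],"gripper":0},{"slide":[-0.013,0,-0.137],"twist":[0,0.039,0],"gripper":0},{"slide":[-0.02,0,-0.183],"twist":[0,0.052,0],"gripper":0},{"slide":[-0.028,0,-0.228],"twist":[0,0.065,0],"gripper":0},{"slide":[-0.036,0,-0.273],"twist":[0,0.079,0],"gripper":0},{"slide":[-0.047,0,-0.318],"twist":[0,0.092,0],"gripper":0},{"slide":[-0.058,0,-0.363],"twist":[0,0.105,0],"gripper":0},{"slide":[-0.071,0,-0.407],"twist":[0,0.118,0],"gripper":0},{"slide":[-0.084,0,-0.451],"twist":[0,0.131,0],"gripper":0}]'
cat > tip.py <<'E'
from h import *
s=bot.read_state(); print(s['joint_pos'].round(1),s['moment'].round(2))
p=s['tcp_pos']; q=R.from_euler('xyz',s['tool_rot'],degrees=True)
c=cap('side')
C=np.array([562,-28.5,155]); yl=np.array([-.311,.951,0])
for n,l,b in(('H1',[-175.5,5,-3.5],0),('H2',[-175.5,5,22.5],26)):
    f=lambda o: p+q.apply(np.array(l)+o)+[0,0,b]
    m=f([0,0,0]); print(n,'lip',m.round(1),'localy',((m-C)@yl).round(1),'px R,mid,L,backtopL,backtopR',[proj(c,f(o)).round(1).tolist() for o in([0,-50,0],[0,0,0],[0,50,0],[105,50,-26],[105,-50,-26])])
hsv=cv2.cvtColor(c['image'],cv2.COLOR_RGB2HSV)
for r in range(140,212,2): print(r,205,''.join('o' if (18<=h[0]<=30 and h[1]>140) else '#' if h[1]<70 and h[2]>120 else '+' if h[1]<70 else '.' for h in hsv[r,205:285]))
E
python3 tip.py
```

```text
time_s: 31.78
tcp_pos: [489.6, 192.8, 197.4]
tool_rot: [180.0, -15.1, 106.4]
ft_force: [-0.4, 0.6, -1.4]
opening: 21.7
grip_force: 116.9
[12.6  1.6  4.8 94.2 15.  86.1] [-0.3  -0.01  0.  ]
H1 lip [542.5  30.7 155.2] localy 62.4 px R,mid,L,backtopL,backtopR [[245.1, 202.4], [256.6, 195.2], [267.6, 188.4], [241.2, 163.4], [217.7, 176.0]]
H2 lip [540.6  37.2 156.1] localy 69.2 px R,mid,L,backtopL,backtopR [[243.1, 201.4], [254.7, 194.3], [265.7, 187.4], [239.4, 162.6], [215.9, 175.1]]
140 205 ...............................++++++++######++++++++++++++++++++###++++++######
142 205 ...............................++++++++++++++++######++++++++####+++++++++######
144 205 ...............................+++++++++++++++++++++++#+#####+++++++++++++######
146 205 ...............................+++++++++++++++++++++++++++++++++++++++++++######
148 205 .............+.................#++++++++++++++++++++++++++++++++++++++++++######
150 205 .............+..................++++++++++++++++++++++++++++++++++++++++++######
152 205 .....++.........................+++++++++++++++++++++++++++++++++++++++
[... 1890 characters left out ...]
.............................+++++++...ooo.++++++++++++++++++++++++++++++++++
198 205 ...................................+++++++++++++++++++++++++++++++++++++++++++++
200 205 ......................................+++++++++++++++++++++++++++++++++#++++++++
202 205 ........................................++++++++++++++++++++++++++++++++##++++++
204 205 .....................................++++++++++++++++++++++++++++++++++++######+
206 205 .................................###+++++++++++++++++++++++++++++++++++#########
208 205 ...............................#####+++++++++++++++++++++++++++++++++++#########
210 205 ...............................++########++++++++++++++++++++++++++++###########
```

```bash
cat > hyp.py <<'E'
from h import *
s=bot.read_state(); c=cap('side'); im1=c['image']; im0=cv2.imread('pics/dbg_unviewed.png')[:,:,::-1]
poses=[(np.array([487.4,200.4,190.4]),R.from_euler('xyz',[180,0,106.3],degrees=True)),(s['tcp_pos'],R.from_euler('xyz',s['tool_rot'],degrees=True))]
def cents(im,p,q,l,b):
    poly=np.array([proj(c,p+q.apply(np.array(l)+o)+[0,0,b]) for o in([3,-46,-8],[3,46,-8],[98,46,-8],[98,-46,-8])]).round().astype(np.int32)
    m=np.zeros(im.shape[:2],np.uint8); cv2.fillConvexPoly(m,poly,1)
    h=cv2.cvtColor(np.ascontiguousarray(im),cv2.COLOR_RGB2HSV)
    m&=((h[:,:,1]>110)&(h[:,:,0]>15)&(h[:,:,0]<32)).astype(np.uint8)
    n,_,st,ce=cv2.connectedComponentsWithStats(m); return [(ce[i].round(1),st[i,4]) for i in range(1,n) if st[i,4]>5]
for n,l,b in(('H1',[-175.5,5,-3.5],0),('H2',[-175.5,5,22.5],26)):
    A=cents(im0,*poses[0],l,b); B=cents(im1,*poses[1],l,b)
    print(n,'before',A,'\n now',B)
    for u,ar in A:
        p,q=poses[0]; z=(p+q.apply(l))[2]+b+8; w=plane(c,*u,z); loc=q.inv().apply(w-[0,0,b]-p)
        p,q=poses[1]; print('  pred',proj(c,p+q.apply(loc)+[0,0,b]).round(1))
E
python3 hyp.py
```

```text
H1 before [(array([238.2, 172.5]), np.int32(88)), (array([226.8, 175.7]), np.int32(30)), (array([254.6, 175.9]), np.int32(37)), (array([246.3, 181.6]), np.int32(40))] 
 now [(array([238.7, 175.5]), np.int32(43)), (array([228.9, 182.3]), np.int32(44)), (array([242.8, 183.4]), np.int32(50)), (array([256.6, 186.9]), np.int32(39)), (array([248.3, 193.4]), np.int32(45))]
  pred [240.7 179.9]
  pred [229.5 182.2]
  pred [256.7 187.4]
  pred [248.6 193.6]
H2 before [(array([238.2, 172.5]), np.int32(88)), (array([226.8, 175.7]), np.int32(30)), (array([254.6, 175.9]), np.int32(37)), (array([246.3, 181.6]), np.int32(40))] 
 now [(array([238.7, 175.5]), np.int32(43)), (array([228.9, 182.3]), np.int32(44)), (array([242.8, 183.4]), np.int32(50)), (array([256.5, 186.8]), np.int32(37)), (array([248.1, 193. ]), np.int32(39))]
  pred [238.9 179. ]
  pred [227.6 181.2]
  pred [254.8 186.5]
  pred [246.7 192.6]
```

The clamp centroids match the hypothesis that the bias lies along the tool axis within 0.5 px, so the lip follows the rigid offset and is now at local y=62.4. I'll continue tipping about the lip in stages and draw the lip back to y≈65.

```bash
cat > stage.py <<'E'
import sys
from h import *
# args: target tilt, target local y, target lip z
th,ty,tz=map(float,sys.argv[1:4])
s=bot.read_state(); p=s['tcp_pos']; q=R.from_euler('xyz',s['tool_rot'],degrees=True)
l=np.array([-175.5,5,-3.5]); yl=np.array([-.311,.951,0]); C=np.array([562,-28.5,155])
lip=p+q.apply(l); cur=-np.degrees(np.arcsin(-q.as_matrix()[2,0])) if 0 else np.degrees(np.arccos(-q.as_matrix()[2,2]))
print('tilt',cur.round(1),'lip',lip.round(1),'ly',((lip-C)@yl).round(1),'F',s['ft_force'].round(1),'J',s['joint_pos'].round(0))
dl=yl*(ty-(lip-C)@yl)+np.array([0,0,tz-lip[2]])
for k in range(1,11):
    a=k/10; t=np.radians((th-cur)*a); Q=R.from_rotvec([0,t,0])
    sh=l-Q.apply(l)+q.inv().apply(dl*a)
    print('slide',(sh/100).round(3).tolist(),'tw',round(t/2,3))
E
python3 stage.py 25 65 154.5
```

```text
tilt 15.0 lip [542.6  30.1 155.3] ly 61.7 F [-1.  -0.1 -1.4] J [13.  2.  5. 94. 15. 86.]
slide [0.003, -0.0, -0.029] tw 0.009
slide [0.006, -0.0, -0.058] tw 0.017
slide [0.008, -0.0, -0.087] tw 0.026
slide [0.01, -0.0, -0.116] tw 0.035
slide [0.011, -0.001, -0.145] tw 0.044
slide [0.012, -0.001, -0.174] tw 0.052
slide [0.012, -0.001, -0.203] tw 0.061
slide [0.011, -0.001, -0.232] tw 0.07
slide [0.01, -0.001, -0.26] tw 0.079
slide [0.009, -0.001, -0.289] tw 0.087
```

```bash
python3 -m inch '[{"slide":[0.003,0,-0.029],"twist":[0,0.009,0],"gripper":0},{"slide":[0.006,0,-0.058],"twist":[0,0.017,0],"gripper":0},{"slide":[0.008,0,-0.087],"twist":[0,0.026,0],"gripper":0},{"slide":[0.01,0,-0.116],"twist":[0,0.035,0],"gripper":0},{"slide":[0.011,0,-0.145],"twist":[0,0.044,0],"gripper":0},{"slide":[0.012,0,-0.174],"twist":[0,0.052,0],"gripper":0},{"slide":[0.012,0,-0.203],"twist":[0,0.061,0],"gripper":0},{"slide":[0.011,0,-0.232],"twist":[0,0.07,0],"gripper":0},{"slide":[0.01,0,-0.26],"twist":[0,0.079,0],"gripper":0},{"slide":[0.009,0,-0.289],"twist":[0,0.087,0],"gripper":0}]'
python3 stage.py 37 64.5 154.3
```

```text
time_s: 32.72
tcp_pos: [491.4, 186.3, 225.3]
tool_rot: [180.0, -25.1, 106.4]
ft_force: [1.2, -3.9, -1.0]
opening: 22.3
grip_force: 117.3
tilt 25.1 lip [541.5  33.8 154.1] ly 65.6 F [ 1.2 -3.9 -1. ] J [ 6.  4.  8. 99. 25. 79.]
slide [-0.001, 0.0, -0.037] tw 0.01
slide [-0.002, 0.0, -0.074] tw 0.021
slide [-0.004, 0.0, -0.112] tw 0.031
slide [-0.007, 0.0, -0.149] tw 0.042
slide [-0.01, 0.0, -0.186] tw 0.052
slide [-0.015, 0.0, -0.223] tw 0.063
slide [-0.02, 0.0, -0.26] tw 0.073
slide [-0.026, 0.0, -0.297] tw 0.083
slide [-0.032, 0.0, -0.334] tw 0.094
slide [-0.04, 0.0, -0.37] tw 0.104
```

```bash
python3 -m inch '[{"slide":[-0.001,0,-0.037],"twist":[0,0.01,0],"gripper":0},{"slide":[-0.002,0,-0.074],"twist":[0,0.021,0],"gripper":0},{"slide":[-0.004,0,-0.112],"twist":[0,0.031,0],"gripper":0},{"slide":[-0.007,0,-0.149],"twist":[0,0.042,0],"gripper":0},{"slide":[-0.01,0,-0.186],"twist":[0,0.052,0],"gripper":0},{"slide":[-0.015,0,-0.223],"twist":[0,0.063,0],"gripper":0},{"slide":[-0.02,0,-0.26],"twist":[0,0.073,0],"gripper":0},{"slide":[-0.026,0,-0.297],"twist":[0,0.083,0],"gripper":0},{"slide":[-0.032,0,-0.334],"twist":[0,0.094,0],"gripper":0},{"slide":[-0.04,0,-0.37],"twist":[0,0.104,0],"gripper":0}]'
python3 stage.py 47 64.5 154.3
```

```text
time_s: 33.55
tcp_pos: [496.8, 167.9, 257.2]
tool_rot: [180.0, -37.0, 106.4]
ft_force: [0.0, -1.0, 0.5]
opening: 21.8
grip_force: 117.3
tilt 37.0 lip [541.8  32.9 154.3] ly 64.7 F [ 0.  -1.   0.5] J [ -1.   9.  14. 107.  35.  68.]
slide [0.0, 0.0, -0.031] tw 0.009
slide [-0.0, 0.0, -0.061] tw 0.017
slide [-0.001, 0.0, -0.092] tw 0.026
slide [-0.002, 0.0, -0.123] tw 0.035
slide [-0.004, 0.0, -0.153] tw 0.044
slide [-0.007, 0.0, -0.184] tw 0.052
slide [-0.01, 0.0, -0.214] tw 0.061
slide [-0.013, 0.0, -0.245] tw 0.07
slide [-0.018, 0.0, -0.275] tw 0.078
slide [-0.022, 0.0, -0.305] tw 0.087
```

```bash
python3 -m inch '[{"slide":[0,0,-0.031],"twist":[0,0.009,0],"gripper":0},{"slide":[0,0,-0.061],"twist":[0,0.017,0],"gripper":0},{"slide":[-0.001,0,-0.092],"twist":[0,0.026,0],"gripper":0},{"slide":[-0.002,0,-0.123],"twist":[0,0.035,0],"gripper":0},{"slide":[-0.004,0,-0.153],"twist":[0,0.044,0],"gripper":0},{"slide":[-0.007,0,-0.184],"twist":[0,0.052,0],"gripper":0},{"slide":[-0.01,0,-0.214],"twist":[0,0.061,0],"gripper":0},{"slide":[-0.013,0,-0.245],"twist":[0,0.07,0],"gripper":0},{"slide":[-0.018,0,-0.275],"twist":[0,0.078,0],"gripper":0},{"slide":[-0.022,0,-0.305],"twist":[0,0.087,0],"gripper":0}]'
python3 stage.py 52 64.5 154.3; python3 hyp.py | sed -n 1,8p; python3 tip.py | sed -n 4,60p
```

```text
time_s: 34.38
tcp_pos: [502.4, 148.6, 280.2]
tool_rot: [180.0, -47.0, 106.4]
ft_force: [0.9, -1.1, 0.8]
opening: 21.9
grip_force: 117.3
tilt 47.0 lip [541.8  32.7 154.3] ly 64.5 F [ 0.9 -1.1  0.8] J [ -7.  16.  18. 116.  42.  57.]
slide [0.0, -0.0, -0.015] tw 0.004
slide [0.0, -0.0, -0.031] tw 0.009
slide [0.0, -0.0, -0.046] tw 0.013
slide [0.0, -0.0, -0.062] tw 0.018
slide [-0.0, -0.0, -0.077] tw 0.022
slide [-0.0, -0.0, -0.093] tw 0.026
slide [-0.001, -0.0, -0.108] tw 0.031
slide [-0.002, -0.0, -0.124] tw 0.035
slide [-0.003, -0.0, -0.139] tw 0.04
slide [-0.004, -0.0, -0.154] tw 0.044
H1 before [(array([238.2, 172.5]), np.int32(88)), (array([226.8, 175.7]), np.int32(30)), (array([254.6, 175.9]), np.int32(37)), (array([246.3, 181.6]), np.int32(40))] 
 now []
  pred [245.8 172.6]
  pred [235.3 173.2]
  pred [258.3 186.6]
  pred [249.9 193.2]
H2 before [(array([238.2, 172.5]), np.int32(88)), (array([226.8, 175.7]), np.int32(30)), (array([254.6, 175.9]), np.int32(37)), (array([246.3, 181.6]), np.int32(40))] 
 now [(array([227.1, 165.4]), np.int32(63))]
140 205 ....................++...
[... 2470 characters left out ...]
..................................++#++++++++++++++++++++++++++++++++++++++++
198 205 .......................................++###++++++++++++++++++++++++++++++++++++
200 205 ........................................++####+++++++++++++++++++++++###++++++++
202 205 .......................................##++++++++++++++++++++++++++########+++++
204 205 ....................................####++++++++++++++++++++++++++#############+
206 205 .................................####++++++++++++++++++++++++++++++#############
208 205 ...............................#####++++++++++++++++++++++++...++++..###########
210 205 ...............................##########++++++++++++++..oooooo.++++.ooo..######
```

No clamp is left on the visible blade. I'll go a few degrees further to be sure, then lift away and level.

```bash
python3 -m inch '[{"slide":[0,0,-0.015],"twist":[0,0.004,0],"gripper":0},{"slide":[0,0,-0.031],"twist":[0,0.009,0],"gripper":0},{"slide":[0,0,-0.046],"twist":[0,0.013,0],"gripper":0},{"slide":[0,0,-0.062],"twist":[0,0.018,0],"gripper":0},{"slide":[0,0,-0.077],"twist":[0,0.022,0],"gripper":0},{"slide":[0,0,-0.093],"twist":[0,0.026,0],"gripper":0},{"slide":[0,0,-0.108],"twist":[0,0.031,0],"gripper":0},{"slide":[0,0,-0.108],"twist":[0,0.031,0],"gripper":0},{"slide":[0,0,-0.108],"twist":[0,0.031,0],"gripper":0},{"slide":[0,0,-0.108],"twist":[0,0.031,0],"gripper":0}]'
python3 - <<'E'
from h import *
s=bot.read_state(); print(s['joint_pos'].round(0)); p=s['tcp_pos']
e=s['tool_rot']; up=p+np.array([0,0,40.])
# then level with lip drawn back, then back to original place
plan([(*up,*e),(484,210,240,180,0,106.4),(466,265,150,180,0,144.5),(446.5,330.2,90,180,0,183.2),(446.5,330.2,3,180,0,183.2)])
E
```

```text
time_s: 35.32
tcp_pos: [504.6, 141.3, 287.3]
tool_rot: [180.0, -50.4, 106.4]
ft_force: [1.1, -2.3, -2.4]
opening: 22.0
grip_force: 117.4
[ -9.  18.  20. 120.  44.  53.]
slide [0.308, 0.0, -0.255] twist [0.0, 0.0, 0.0]
-- (np.float64(504.6112462590824), np.float64(141.2821898398567), np.float64(327.3202108305731), np.float64(179.99885454101184), np.float64(-50.40664083727735), np.float64(106.38975662529883))
slide [-0.108, -0.002, 0.555] twist [0.0, -0.22, -0.0]
slide [0.139, -0.002, 0.548] twist [0.0, -0.22, -0.0]
-- (484, 210, 240, 180, 0, 106.4)
slide [0.578, -0.017, 0.9] twist [-0.0, 0.0, -0.332]
-- (466, 265, 150, 180, 0, 144.5)
slide [0.537, 0.418, 0.6] twist [0.0, 0.0, -0.338]
-- (446.5, 330.2, 90, 180, 0, 183.2)
slide [-0.0, -0.0, 0.87] twist [0.0, 0.0, 0.0]
-- (446.5, 330.2, 3, 180, 0, 183.2)
```

```bash
python3 -m inch '[{"slide":[0.02,0,-0.02],"twist":[0,0,0],"gripper":0},{"slide":[0.05,0,-0.04],"twist":[0,0,0],"gripper":0},{"slide":[0.08,0,-0.065],"twist":[0,0,0],"gripper":0},{"slide":[0.115,0,-0.095],"twist":[0,0,0],"gripper":0},{"slide":[0.15,0,-0.125],"twist":[0,0,0],"gripper":0},{"slide":[0.185,0,-0.155],"twist":[0,0,0],"gripper":0},{"slide":[0.22,0,-0.18],"twist":[0,0,0],"gripper":0},{"slide":[0.25,0,-0.21],"twist":[0,0,0],"gripper":0},{"slide":[0.28,0,-0.235],"twist":[0,0,0],"gripper":0},{"slide":[0.308,0,-0.255],"twist":[0,0,0],"gripper":0}]'
python3 -m inch '[{"slide":[-0.01,0,0.055],"twist":[0,-0.022,0],"gripper":0},{"slide":[-0.02,0,0.11],"twist":[0,-0.044,0],"gripper":0},{"slide":[-0.03,0,0.165],"twist":[0,-0.066,0],"gripper":0},{"slide":[-0.04,0,0.22],"twist":[0,-0.088,0],"gripper":0},{"slide":[-0.055,0,0.28],"twist":[0,-0.11,0],"gripper":0},{"slide":[-0.065,0,0.335],"twist":[0,-0.132,0],"gripper":0},{"slide":[-0.075,0,0.39],"twist":[0,-0.154,0],"gripper":0},{"slide":[-0.085,0,0.445],"twist":[0,-0.176,0],"gripper":0},{"slide":[-0.097,0,0.5],"twist":[0,-0.198,0],"gripper":0},{"slide":[-0.108,0,0.555],"twist":[0,-0.22,0],"gripper":0}]'
python3 -m inch '[{"slide":[0.014,0,0.055],"twist":[0,-0.022,0],"gripper":0},{"slide":[0.028,0,0.11],"twist":[0,-0.044,0],"gripper":0},{"slide":[0.042,0,0.165],"twist":[0,-0.066,0],"gripper":0},{"slide":[0.056,0,0.22],"twist":[0,-0.088,0],"gripper":0},{"slide":[0.07,0,0.275],"twist":[0,-0.11,0],"gripper":0},{"slide":[0.084,0,0.33],"twist":[0,-0.132,0],"gripper":0},{"slide":[0.098,0,0.385],"twist":[0,-0.154,0],"gripper":0},{"slide":[0.112,0,0.44],"twist":[0,-0.176,0],"gripper":0},{"slide":[0.126,0,0.495],"twist":[0,-0.198,0],"gripper":0},{"slide":[0.139,0,0.548],"twist":[0,-0.22,0],"gripper":0}]'
python3 - <<'E'
from h import *
plan([(484,210,190,180,0,106.4),(466,265,150,180,0,144.5),(446.5,330.2,90,180,0,183.2),(446.5,330.2,3,180,0,183.2)])
s=bot.read_state();d=cap('top');c=cap('side')
def comps(k,poly):
    h=cv2.cvtColor(k['image'],cv2.COLOR_RGB2HSV); m=np.zeros(h.shape[:2],np.uint8); cv2.fillConvexPoly(m,np.array(poly).round().astype(np.int32),1)
    m&=((h[:,:,1]>110)&(h[:,:,0]>12)&(h[:,:,0]<32)).astype(np.uint8)
    n,_,st,ce=cv2.connectedComponentsWithStats(m); return [(ce[i].round(0).tolist(),int(st[i,4])) for i in range(1,n) if st[i,4]>3]
q=R.from_euler('xyz',[0,0,18.1],degrees=True); T=np.array([562,-28.5,98])
print('tub top',comps(d,[proj(d,T+q.apply([x,y,0])) for x,y in((-83,-63),(83,-63),(83,63),(-83,63))]))
g=R.from_euler('xyz',s['tool_rot'],degrees=True)
print('blade top',comps(d,[proj(d,s['tcp_pos']+g.apply(o)) for o in([-172,-43,-6],[-172,53,-6],[-75,53,-6],[-75,-43,-6])]))
E
```

```text
time_s: 36.15
tcp_pos: [504.6, 141.2, 327.8]
tool_rot: [180.0, -50.4, 106.4]
ft_force: [-1.1, 0.1, -2.6]
opening: 22.1
grip_force: 117.0
time_s: 36.98
tcp_pos: [494.3, 175.9, 283.8]
tool_rot: [180.0, -25.1, 106.4]
ft_force: [-0.2, 0.1, -3.1]
opening: 21.9
grip_force: 116.9
time_s: 37.82
tcp_pos: [483.9, 210.5, 240.1]
tool_rot: [-180.0, 0.1, 106.4]
ft_force: [0.8, -1.1, -2.1]
opening: 21.9
grip_force: 116.9
slide [-0.005, -0.001, 0.501] twist [-0.0, 0.001, -0.0]
-- (484, 210, 190, 180, 0, 106.4)
slide [0.578, -0.017, 0.4] twist [-0.0, 0.0, -0.332]
-- (466, 265, 150, 180, 0, 144.5)
slide [0.537, 0.418, 0.6] twist [0.0, 0.0, -0.338]
-- (446.5, 330.2, 90, 180, 0, 183.2)
slide [-0.0, -0.0, 0.87] twist [0.0, 0.0, 0.0]
-- (446.5, 330.2, 3, 180, 0, 183.2)
tub top [([241.0, 187.0], 32), ([233.0, 197.0], 40), ([245.0, 197.0], 31), ([254.0, 204.0], 37), ([236.0, 206.0], 22)]
blade top []
```

All five clamps are in the tub, at top px (241,187), (233,197), (245,197), (254,204) and (236,206), and the blade is empty. Returning the shovel to its spot.

```bash
python3 -m inch '[{"slide":[0.03,0,0.05],"twist":[0,0,-0.015],"gripper":0},{"slide":[0.08,0,0.12],"twist":[0,0,-0.04],"gripper":0},{"slide":[0.13,0,0.2],"twist":[0,0,-0.07],"gripper":0},{"slide":[0.19,-0.01,0.29],"twist":[0,0,-0.105],"gripper":0},{"slide":[0.25,-0.01,0.39],"twist":[0,0,-0.14],"gripper":0},{"slide":[0.32,-0.01,0.49],"twist":[0,0,-0.18],"gripper":0},{"slide":[0.39,-0.01,0.6],"twist":[0,0,-0.22],"gripper":0},{"slide":[0.46,-0.01,0.7],"twist":[0,0,-0.26],"gripper":0},{"slide":[0.52,-0.02,0.8],"twist":[0,0,-0.3],"gripper":0},{"slide":[0.578,-0.02,0.9],"twist":[0,0,-0.332],"gripper":0}]'
python3 -m inch '[{"slide":[0.06,0.05,0.07],"twist":[0,0,-0.04],"gripper":0},{"slide":[0.12,0.09,0.14],"twist":[0,0,-0.08],"gripper":0},{"slide":[0.19,0.14,0.21],"twist":[0,0,-0.12],"gripper":0},{"slide":[0.25,0.19,0.28],"twist":[0,0,-0.16],"gripper":0},{"slide":[0.31,0.24,0.35],"twist":[0,0,-0.2],"gripper":0},{"slide":[0.37,0.29,0.41],"twist":[0,0,-0.235],"gripper":0},{"slide":[0.43,0.33,0.47],"twist":[0,0,-0.27],"gripper":0},{"slide":[0.48,0.37,0.53],"twist":[0,0,-0.3],"gripper":0},{"slide":[0.52,0.4,0.57],"twist":[0,0,-0.325],"gripper":0},{"slide":[0.537,0.418,0.6],"twist":[0,0,-0.338],"gripper":0}]'
python3 -m inch '[{"slide":[0,0,0.1],"twist":[0,0,0],"gripper":0},{"slide":[0,0,0.22],"twist":[0,0,0],"gripper":0},{"slide":[0,0,0.34],"twist":[0,0,0],"gripper":0},{"slide":[0,0,0.46],"twist":[0,0,0],"gripper":0},{"slide":[0,0,0.57],"twist":[0,0,0],"gripper":0},{"slide":[0,0,0.66],"twist":[0,0,0],"gripper":0},{"slide":[0,0,0.73],"twist":[0,0,0],"gripper":0},{"slide":[0,0,0.78],"twist":[0,0,0],"gripper":0},{"slide":[0,0,0.81],"twist":[0,0,0],"gripper":0},{"slide":[0,0,0.83],"twist":[0,0,0],"gripper":0}]'
python3 -m inch '[{"slide":[0,0,0.01],"twist":[0,0,0],"gripper":0},{"slide":[0,0,0.02],"twist":[0,0,0],"gripper":0},{"slide":[0,0,0.03],"twist":[0,0,0],"gripper":0},{"slide":[0,0,0.04],"twist":[0,0,0],"gripper":0},{"slide":[0,0,0.05],"twist":[0,0,0],"gripper":0},{"slide":[0,0,0.06],"twist":[0,0,0],"gripper":0},{"slide":[0,0,0.07],"twist":[0,0,0],"gripper":0},{"slide":[0,0,0.07],"twist":[0,0,0],"gripper":0},{"slide":[0,0,0.07],"twist":[0,0,0],"gripper":0},{"slide":[0,0,0.07],"twist":[0,0,0],"gripper":0}]'
```

```text
time_s: 38.75
tcp_pos: [465.9, 264.9, 149.4]
tool_rot: [180.0, -0.1, 144.7]
ft_force: [0.5, -0.8, -2.8]
opening: 22.1
grip_force: 116.6
time_s: 39.58
tcp_pos: [446.4, 330.2, 89.3]
tool_rot: [180.0, -0.1, -176.6]
ft_force: [-0.2, 0.5, -2.8]
opening: 22.1
grip_force: 116.8
time_s: 40.42
tcp_pos: [446.8, 330.3, 6.8]
tool_rot: [180.0, 0.0, -176.8]
ft_force: [0.5, -0.4, -1.9]
opening: 22.2
grip_force: 117.0
time_s: 41.25
tcp_pos: [446.8, 330.3, 0.0]
tool_rot: [-180.0, 0.0, -176.8]
ft_force: [-0.5, -0.6, -2.4]
opening: 21.8
grip_force: 117.0
```

```bash
python3 -m inch '[{"slide":[0,0,0.005],"twist":[0,0,0],"gripper":0},{"slide":[0,0,0.01],"twist":[0,0,0],"gripper":0},{"slide":[0,0,0.015],"twist":[0,0,0],"gripper":0},{"slide":[0,0,0.02],"twist":[0,0,0],"gripper":0},{"slide":[0,0,0.025],"twist":[0,0,0],"gripper":0},{"slide":[0,0,0.03],"twist":[0,0,0],"gripper":0},{"slide":[0,0,0.035],"twist":[0,0,0],"gripper":0},{"slide":[0,0,0.038],"twist":[0,0,0],"gripper":0},{"slide":[0,0,0.038],"twist":[0,0,0],"gripper":0},{"slide":[0,0,0.038],"twist":[0,0,0],"gripper":0}]'
python3 -c "
from h import *
print(bot.read_state()['moment'])"
```

```text
time_s: 42.08
tcp_pos: [446.7, 330.4, -3.4]
tool_rot: [180.0, 0.0, -176.8]
ft_force: [-2.9, -1.3, 4.0]
opening: 22.3
grip_force: 117.6
[-0.14937169  0.66365876  0.03114636]
```

```bash
python3 -m inch '[{"slide":[0,0,-0.005],"twist":[0,0,0],"gripper":0.3},{"slide":[0,0,-0.005],"twist":[0,0,0],"gripper":0.5},{"slide":[0,0,-0.005],"twist":[0,0,0],"gripper":0.8},{"slide":[0,0,-0.005],"twist":[0,0,0],"gripper":1},{"slide":[0,0,-0.005],"twist":[0,0,0],"gripper":1},{"slide":[0,0,-0.1],"twist":[0,0,0],"gripper":1},{"slide":[0,0,-0.3],"twist":[0,0,0],"gripper":1},{"slide":[0,0,-0.55],"twist":[0,0,0],"gripper":1},{"slide":[0,0,-0.8],"twist":[0,0,0],"gripper":1},{"slide":[0,0,-1],"twist":[0,0,0],"gripper":1}]' 40
python3 -m inch '[{"slide":[0.2,0,-0.2],"twist":[0,0,0],"gripper":1},{"slide":[0.5,0,-0.5],"twist":[0,0,0],"gripper":1},{"slide":[0.8,0,-0.8],"twist":[0,0,0],"gripper":1},{"slide":[1,0,-1],"twist":[0,0,0],"gripper":1},{"slide":[1,0,-1],"twist":[0,0,0],"gripper":1},{"slide":[1,0,-1],"twist":[0,0,0],"gripper":1},{"slide":[1,0,-1],"twist":[0,0,0],"gripper":1},{"slide":[1,0,-1],"twist":[0,0,0],"gripper":1},{"slide":[1,0,-1],"twist":[0,0,0],"gripper":1},{"slide":[1,0,-1],"twist":[0,0,0],"gripper":1}]'
python3 - <<'E'
from h import *
d=cap('top'); c=cap('side')
a=cv2.resize(d['image'][110:290,80:420],(760,402)); b=cv2.resize(c['image'][130:280,140:440],(380,190))
f=np.zeros((592,760,3),np.uint8); f[:402]=a; f[402:592,:380]=b; f[402:592,380:]=cv2.resize(c['image'][150:240,160:340],(380,190))
cv2.imwrite('pics/final.png',f[:,:,::-1])
E
```

```text
time_s: 42.92
tcp_pos: [447.0, 330.5, 98.9]
tool_rot: [179.9, 0.1, -176.8]
ft_force: [0.4, 0.7, -0.6]
opening: 85.5
grip_force: 0.0
time_s: 43.75
tcp_pos: [347.1, 324.4, 195.1]
tool_rot: [-179.9, -0.1, -176.9]
ft_force: [-0.3, -0.3, 1.1]
opening: 85.1
grip_force: 0.0
```

View pics/final.png

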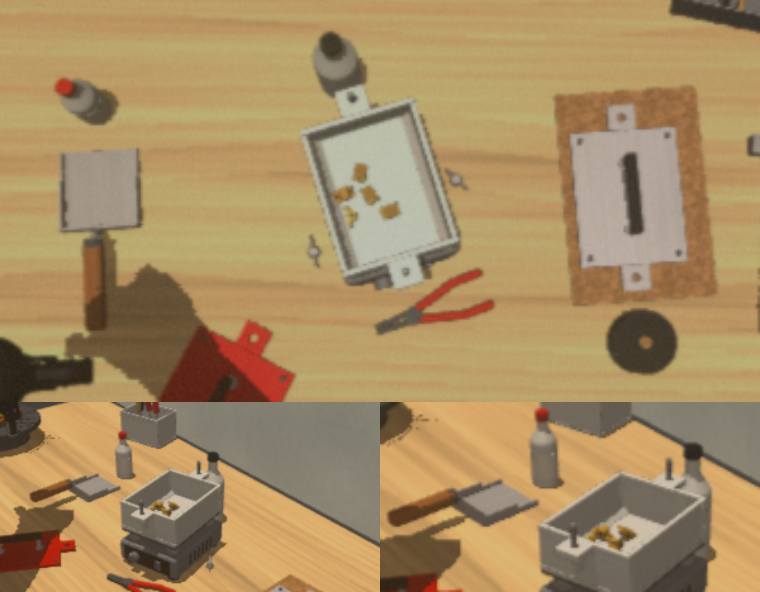

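The final view shows all five clamps in the tub around (365,192), the empty shovel flat at (100,190), the cover on the mat at (630,195), and everything else in place. Handing in.

```bash
python3 -c "
from rig import bot
print(bot.sign_off())"
```

```text
the job is handed in; nothing more can be done
None
```

The job is handed in at about 44 s of the 72 s allowed: the cover lies flat in the middle of the mat with its handle up, all five clamps are in the tub, and the empty shovel is flat on the bench, right way up, with everything else where it was.

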